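# Hang an S-hook in the grooved seat of a pipe rail and hang the parts pail from it

### The arm

A 7-joint arm with a two-finger parallel gripper is mounted at the origin on the work surface. World frame = base frame: x ahead of the robot, y to its left, z up, the work surface at z = 0. Lengths are in m, angles in rad, forces in N, time in s.
With the tool pointing down it reaches from about 0.4 to 0.85 m from the base axis. Payload 10.4 kg.
Tool frame: the origin (TCP) lies midway between the tips of the shut fingers; the grasp point (between the pads) lies 19 mm behind it; z points along the fingers, y is the direction in which the jaws open and shut (so a half turn about z gives the same grasp; the last joint's range is limited). The gripper opens to 85 mm and grips with 20 to 120 N. Pads are 22 mm wide; open, the fingers measure 114 mm over their backs; the gripper's body (76 mm by 85 mm) begins 54 mm behind the grasp point. The pads swing forward as they close: fully open they stand 13 mm farther back than shut.
Start: joints at [-1.28, 0.332, -0.065, 1.46, 0.022, 1.35, -0.088], TCP at [0.193, 0.595, 0.231] pointing down, gripper open.
Joint ranges: [-2.6, 2.6], [-0.5, 2.12], [-1.47, 1.34], [0.16, 2.42], [-1.27, 4.41], [0.06, 2.06], [-2.6, 2.6]. Speed limits (rad/s): [2.22, 2.22, 2.79, 2.79, 3.14, 3.14, 3.14].

### API

Orientations are given as a unit quaternion [w, x, y, z].
In Python, from station import r gives the robot as it stands.
- The arm moves only by the tool step_arm, never from a script. Its argument "moves" is a list of rows, each an object with "hand": the finger opening in mm, from 0 to 85.4; "travel": the shift along the tool's x, y, z in units of 30 mm (1.0 is 30 mm), a list of three; "yaw": the turn about the tool's z in units of 6 degrees (1.0 is 6 degrees). In form: [{"hand": hand, "travel": [tx, ty, tz], "yaw": yaw}, ...]. A call has 1 to 20 rows; each row is the pose to reach, as a shift and turn from the pose commanded when the call began, along the tool's axes at that moment; what a row does not reach only later rows make up. A row lasts 1/10 s, in which the tool goes at most 50 mm and 8.59 degrees, less where a joint would pass 70% of its speed; a pose out of reach is approached as far as the arm can. A call with a gripper value outside its range is refused whole. The fingers move at their own pace and stop on an object; the grip force is fixed at half the most. Time passes only in rows, so rows that repeat a pose let the fingers close. It gives the time, the measured TCP pose, the force and the opening at its end, in the units of the state.
- r.sense(): the state, without advancing time (a new reading comes with each control period).
- r.camera(name): name is "side" or "top" or "wrist"; returns the picture (400x640x3 uint8, blue, green, red); there is no depth.
- r.camera_info(name): a dict with "fx", "fy", "cx", "cy" (pixels), "rvec" (rotation vector, rad) and "tvec" (3), from world to camera coordinates, as OpenCV has them; the wrist camera has in their place "mount" (4x4, takes a point from camera to tool coordinates, whose origin is the TCP and whose axes are the flange's). Camera axes: x right, y down, z forward; pixel columns grow to the right and rows downward; lengths in m; the calibration is good to about 2 mm. A picture is of the moment at which its call begins: read the wrist's pose just before it. camera_info takes no time and is no camera call.
- r.hand_in(): hands the job in, once; it reports no verdict.
The state is a dict: "time": time; "joints": joint angles; "joint_vel": joint speeds; "effort": joint torques, N m; "ee_pos": TCP position; "ee_rot": TCP orientation; "contact_force": force on the tool from outside, world axes, zero at the start; "ft_torque": the same for the moment, N m; "finger_gap": finger opening in m.
Only numpy, scipy, OpenCV 4.12 (cv2) and the standard library are available. Lean on these libraries where they do the work, as an engineer would, in place of code of your own. Each camera call takes 0.05 s, during which the arm holds its last target.

### The job

Take the S-hook out of its wooden block, hook it over the pipe rail and work it gently along the sleeve until it drops into the sleeve's groove; let it hang there free. Then hang the steel pail by its bail from the hook's lower curl, so that it hangs clear of the bench, upright and still. Be gentle with the rail: press or knock it with no more than 25 N, never drop the pail onto the hook, and leave the other things on the bench where they are.

Things in the scene. Friction and masses are not known exactly. Their poses are not given: they have to be found in the camera images.
- stand: Fixed rail: a steel pipe of 16 mm diameter, axis 255 mm above the bench, on two 16 mm posts (40 mm feet) at y = -150 and +150 mm. Origin on the bench below the rail's middle; x across the rail (away from the robot), y along it, z up. An aluminium sleeve sits on the pipe (see rail_mid).
- rail_mid (a point): Middle of the rail, on the pipe's axis. The sleeve on it, 25 mm in diameter, 144 mm long, has a steep-walled groove 14 mm wide, 4.5 mm deep, round its middle that bares the pipe. It is clamped (50 N) anywhere up to 25 mm either side of this point: the groove's place is NOT measured, feel or look for it. The pipe beyond the sleeve's ends is bare too, but is no seat.
- holder: Fixed wooden block, 100 x 50 x 55 mm (x, y, z), with a slot 65 x 12 mm (x, y), 40 mm deep from the top, in which the S-hook stands, its foot 15 mm above the bench, loose by about 2 mm. Origin at the centre of its underside.
- hook: S-hook of 8 mm round steel, 60 mm wide (x), 164 mm tall with the black grip tab on its crown, 0.14 kg. Origin at its lowest point, z up, the S lies in the x-z plane. The shank slants from (x -26, z 100) to (x 26, z 30) mm. It hangs on the rail with its x along the stand's x, the tab standing above the rail.
- hook_grip (a point): Middle of the black grip tab, 150 mm above the hook's origin. The tab is 24 x 10 x 36 mm (x, y, z), z 128 to 164 mm; grip it across y (10 mm) from above.
- hook_saddle (a point): Inside top of the upper curl (inner radius 22 mm, centre at z 100), 122 mm above the hook's origin; rests on the pipe. 263 mm above the bench when seated in the groove, 267.5 mm when only on the sleeve. The curl's tip, at x = +26 mm, ends at z 96 mm; between it and the slanting shank the mouth is 33 mm wide and looks down and to +x: bring the hook from -x, tip above the rail, then slantwise forward and down.
- hook_curl (a point): Where the axis of the pail's bail lies when hung: 11 mm above the hook's origin, 3 mm above the inside bottom of the lower curl (inner radius 22 mm, centre at z 30). The curl opens upward on the -x side; its tip, at x = -26, ends at z 38 mm.
- pail: Open steel pail, 55 mm deep, 90 mm wide at the rim, 72 mm at the foot, 0.17 to 0.33 kg. Origin at the centre of its underside, -x roughly towards the robot. A black stub handle, 14 mm wide (y), z 34 to 50 mm, reaches from the front wall to x = -121 mm.
- bail_mid (a point): Middle of the bail's crown, on the wire's axis: x -4, z 114 mm in the pail's frame. The bail is fixed, stiff 6 mm wire arching along y: uprights at y = -44 and +44 mm up to z = 85 mm, then sloping in to a straight crown 44 mm long.
- pail_grip (a point): On the stub handle, 92 mm in front of the pail's centre (-x), 42 mm above its underside; grip across y (14 mm), from above, best leaning back from the rail by about 0.35 rad.
- cap_a: Bystander: black capacitor can, 52 mm wide, 86 mm tall, standing on the bench between block and pail. Origin under its centre.
- cap_b: Bystander: like cap_a, to the left of the rail.
- flange: Bystander: blue pipe flange, 100 mm wide, 32 mm tall, to the right of the rail.

How it is judged:
By the outcome, as a careful person would: the job done as asked, in the order asked, and still so for the second after the job is handed in, with the robot touching nothing.
It also fails if it takes over 72 s, if anything falls off the work surface, if the arm or the gripper's body presses on something with over 40 N, if the wrist force passes 120 N, or if a joint passes its speed limit or range.

## Working session

There is one attempt and no reset: what is moved stays moved. The work goes in short steps, Python scripts to look and compute and a tool call to move; the robot and the scene stay as the last step left them, time stands still between calls to the robot, and variables do not carry over. Pictures are saved under pics/ and viewed, and the job is handed in when it is done.

Besides the shell and the picture viewer there is one more tool, called after "Call:" as name(argument=value, ...) on one line, values as JSON. step_arm: Moves the arm, as the interface text tells. Its arguments: {"type":"object","properties":{"moves":{"type":"array"}},"required":["moves"]}

```bash
ls; mkdir -p pics
python3 - <<'E'
from station import r
import cv2
print(r.sense())
for n in ("side","top","wrist"):
    i=r.camera_info(n); print(n,i)
    cv2.imwrite(f"pics/{n}0.png",r.camera(n))
E
```

```text
pics
{'time': 0.0, 'joints': array([-1.2796138 ,  0.33284744, -0.06470707,  1.46097244,  0.02159706,
        1.34988719, -0.08851646]), 'joint_vel': array([-1.83666869e-03,  2.79082972e-05, -4.34471293e-04,  8.07087812e-04,
       -1.26935795e-03,  1.85045643e-03,  5.24405788e-05]), 'effort': array([-2.20717761e-04, -6.25449586e+01,  4.89910331e-02, -3.91602302e+01,
        1.61222764e-02,  1.00458812e-02, -1.65946079e-05]), 'ee_pos': array([0.19279348, 0.59411644, 0.23051635]), 'ee_rot': array([-8.01007850e-05,  1.56242829e-01,  9.87718419e-01, -7.04948086e-04]), 'contact_force': array([-0.17804587,  0.50311993,  0.18759099]), 'ft_torque': array([-0.05697582,  0.01384289, -0.0090469 ]), 'finger_gap': 0.08549446862484683}
side {'fx': 456.29601428681957, 'fy': 456.29601428681957, 'cx': 314.68718513853776, 'cy': 196.59330622208776, 'rvec': array([ 2.11342002, -0.56432997,  0.27625107]), 'tvec': array([-0.42017901,  0.30786632,  0.96135201])}
top {'fx': 499.1795377721334, 'fy': 499.1795377721334, 'cx': 310.6751664280695, 'cy': 206.30862966424655, 'rvec': array([ 2.16980354, -2.15610574,  0.12912533]), 'tvec': array([0.01053662, 0.53670526, 1.24637313])}
wrist {'fx': 285.26422092229114, 'fy': 285.26422092229114, 'cx': 324.97244142664175, 'cy': 199.2816025211925, 'mount': array([[-3.80202775e-05, -9.64300453e-01, -2.64810565e-01,
         6.73440434e-02],
       [ 9.99999780e-01, -2.12088448e-04,  6.28738955e-04,
        -1.52933306e-03],
       [-6.62456521e-04, -2.64810483e-01,  9.64300249e-01,
        -1.42570824e-01],
       [ 0.00000000e+00,  0.00000000e+00,  0.00000000e+00,
         1.00000000e+00]])}
```

View pics/side0.png

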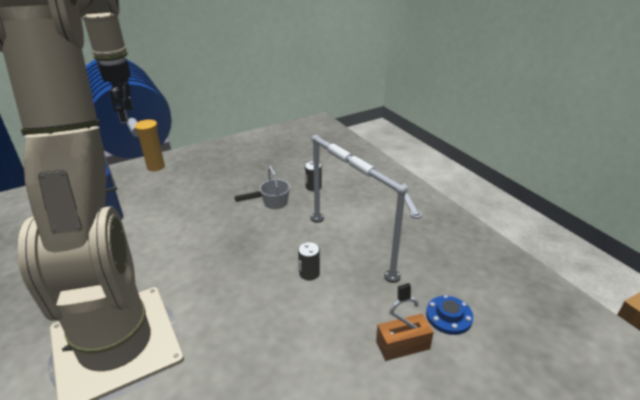

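View pics/top0.png

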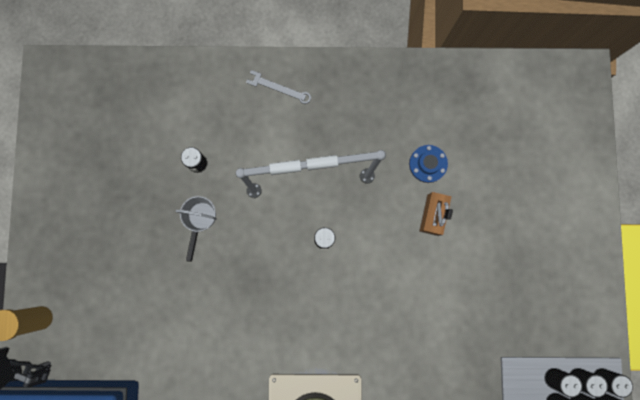

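View pics/wrist0.png

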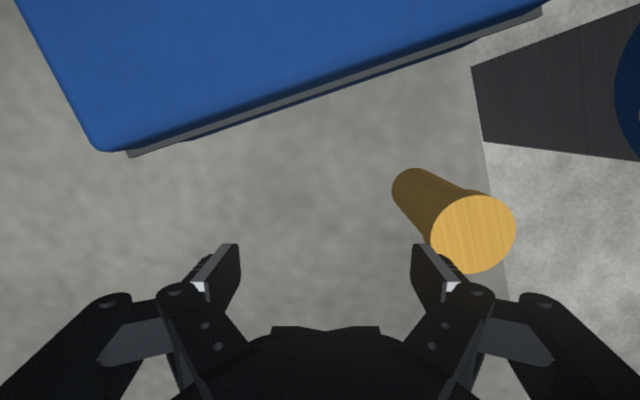

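```bash
cat > h.py <<'E'
import numpy as np, cv2
from scipy.spatial.transform import Rotation as R
from station import r
def qR(q): return R.from_quat([q[1],q[2],q[3],q[0]]).as_matrix()
def cam(n,s=None):
    i=r.camera_info(n); K=np.array([[i['fx'],0,i['cx']],[0,i['fy'],i['cy']],[0,0,1]])
    if 'rvec' in i:
        Rm=cv2.Rodrigues(np.array(i['rvec']))[0]; t=np.array(i['tvec'])
    else:
        s=s or r.sense(); T=np.eye(4);T[:3,:3]=qR(s['ee_rot']);T[:3,3]=s['ee_pos']
        W=np.linalg.inv(T@i['mount']); Rm=W[:3,:3];t=W[:3,3]
    return K,Rm,t
def ray(c,uv):
    K,Rm,t=c; d=Rm.T@np.linalg.inv(K)@np.array([uv[0],uv[1],1.]); return -Rm.T@t,d/np.linalg.norm(d)
def onz(c,uv,z):
    o,d=ray(c,uv); return o+d*(z-o[2])/d[2]
def tri(*cu):
    A=np.zeros((3,3));b=np.zeros(3);L=[ray(c,u) for c,u in cu]
    for o,d in L:
        P=np.eye(3)-np.outer(d,d);A+=P;b+=P@o
    p=np.linalg.solve(A,b); return p,[np.linalg.norm((np.eye(3)-np.outer(d,d))@(p-o)) for o,d in L]
def proj(c,p):
    K,Rm,t=c; q=K@(Rm@np.asarray(p,float)+t); return q[:2]/q[2]
def shot(n,name):
    s=r.sense(); im=r.camera(n); cv2.imwrite(f"pics/{name}.png",im); return im,cam(n,s)
def crop(im,x0,y0,x1,y1,k,name):
    cv2.imwrite(f"pics/{name}.png",cv2.resize(im[y0:y1,x0:x1],None,fx=k,fy=k,interpolation=cv2.INTER_CUBIC))
def totool(s,p):  # world vector -> units
    return qR(s['ee_rot']).T@np.asarray(p)/0.03
E
python3 - <<'E'
from h import *
t=cv2.imread("pics/top0.png");s=cv2.imread("pics/side0.png")
crop(t,170,140,330,270,5,"ct1");crop(t,300,140,460,260,5,"ct2")
crop(s,220,120,420,270,4,"cs1");crop(s,360,260,480,360,6,"cs2")
E
```

```text
(no output)
```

View pics/ct1.png

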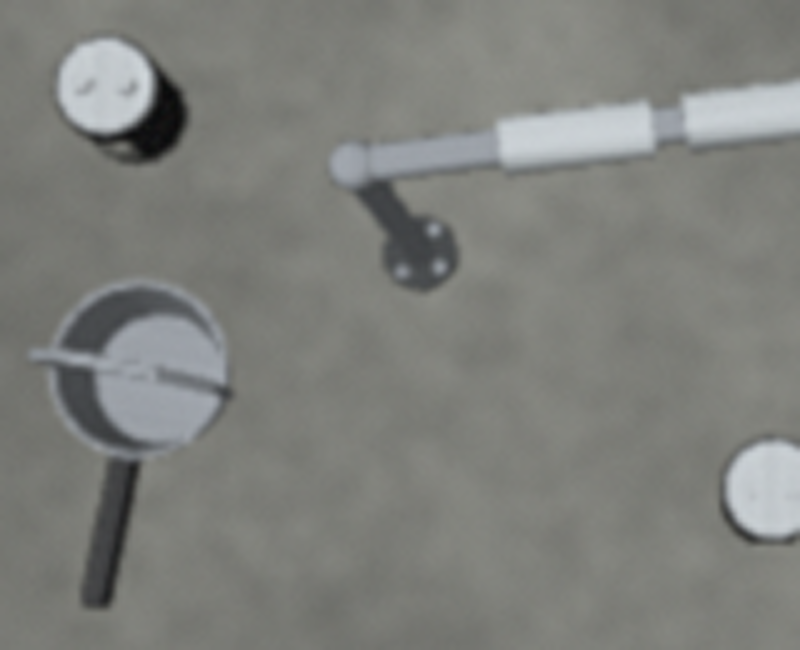

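View pics/ct2.png

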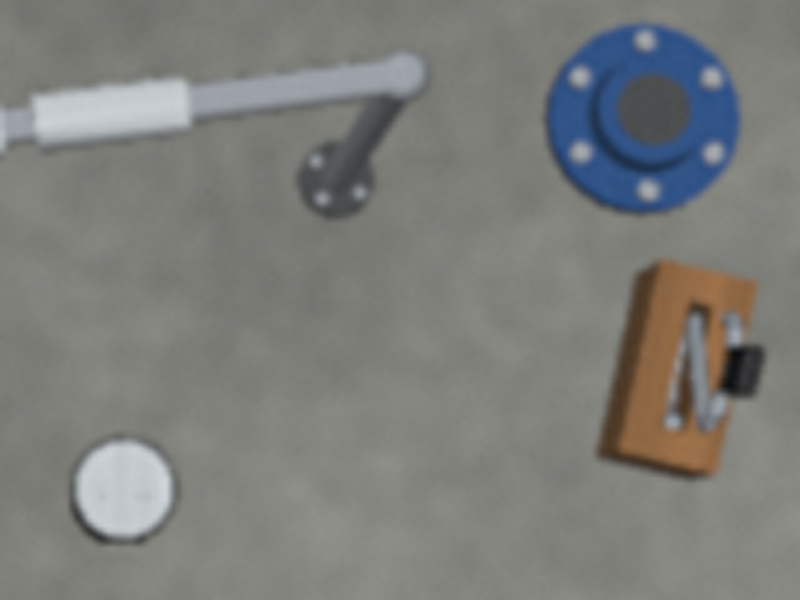

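View pics/cs1.png

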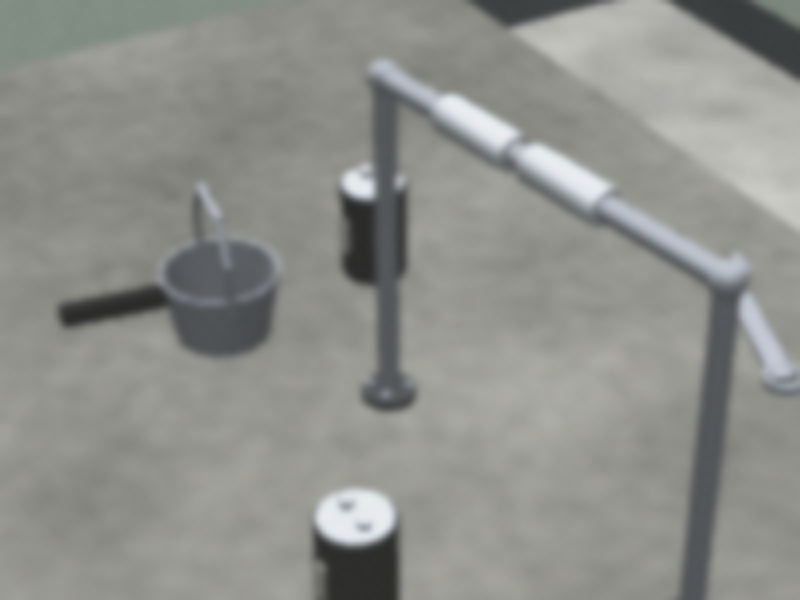

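View pics/cs2.png

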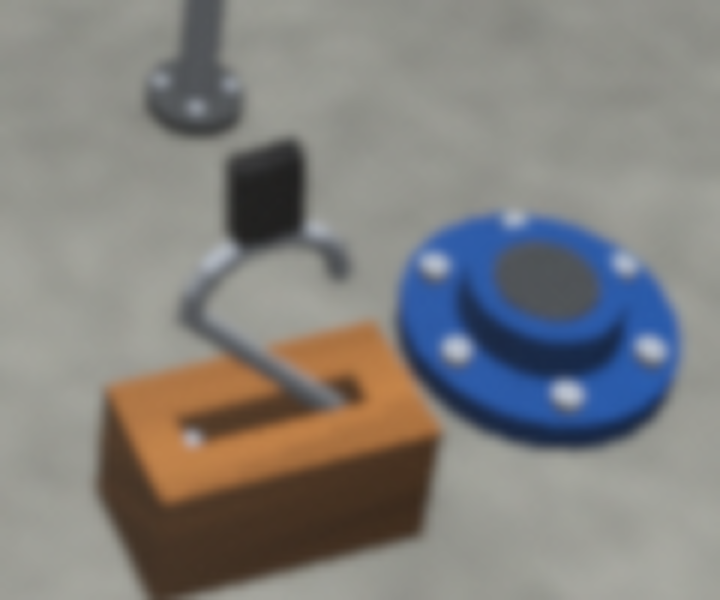

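Run:
```python
from h import *
np.set_printoptions(precision=4,suppress=True)
T=cam("top");S=cam("side")
for n,uv in dict(endL=(240,173),endR=(381,154.8),slL=(269.6,168.9),gr=(303.8,164.8),slR=(338,161)).items(): print(n,onz(T,uv,.255))
sd=lambda x,y:(220+x/4,120+y/4)
print("gr tri",tri((T,(303.8,164.8)),(S,sd(517,152))))
tp=lambda x,y:(300+x/5,140+y/5)
s2=lambda x,y:(360+x/6,260+y/6)
print("tab",tri((T,tp(743,371)),(S,s2(265,192))))
for c in [(662,262),(757,285),(712,477),(620,455)]: print(onz(T,tp(*c),.055))
for c in [(107,388),(375,322),(440,435),(165,503)]: print("s",onz(S,s2(*c),.055))
t1=lambda x,y:(170+x/5,140+y/5)
print("pail rim c",onz(T,t1(139,370),.055),"handle end",onz(T,t1(96,606),.05),onz(T,t1(122,462),.05))
print("bail ends",onz(T,t1(30,354),.06),onz(T,t1(232,392),.06))
print("bail crown",onz(T,t1(78,361),.117),onz(T,t1(165,374),.117))
print("capA",onz(T,t1(773,490),.086),"capB",onz(T,t1(107,87),.086),"fl",onz(T,tp(648,118),.02))
```

```text
endL [0.5807 0.1651 0.255 ]
endR [ 0.6222 -0.1349  0.255 ]
slL [0.59   0.1024 0.255 ]
gr [0.5994 0.0297 0.255 ]
slR [ 0.6081 -0.0431  0.255 ]
gr tri (array([0.5984, 0.0301, 0.2562]), [np.float64(0.0007790068652640886), np.float64(0.0007790068652638898)])
tab (array([ 0.5059, -0.3033,  0.1588]), [np.float64(0.000401221384726274), np.float64(0.00040122138472608866)])
[ 0.5712 -0.2927  0.055 ]
[ 0.5598 -0.3404  0.055 ]
[ 0.4629 -0.3153  0.055 ]
[ 0.4736 -0.2696  0.055 ]
s [ 0.4753 -0.274   0.055 ]
s [ 0.5717 -0.2971  0.055 ]
s [ 0.5586 -0.3449  0.055 ]
s [ 0.464  -0.3212  0.055 ]
pail rim c [0.5126 0.2966 0.055 ] handle end [0.395  0.3153 0.05  ] [0.4668 0.3047 0.05  ]
bail ends [0.5198 0.3501 0.06  ] [0.5014 0.2488 0.06  ]
bail crown [0.5105 0.3119 0.117 ] [0.5046 0.2703 0.117 ]
capA [ 0.4529 -0.0202  0.086 ] capB [0.6502 0.31   0.086 ] fl [ 0.6522 -0.2958  0.02  ]
```

```bash
cat >> h.py <<'E'
def wp(pts,s=None,p0=None):
    s=s or r.sense(); p0=s['ee_pos'] if p0 is None else np.array(p0)
    for p in pts: print(np.round(p,4),'->',np.round(totool(s,np.array(p)-p0),2))
E
python3 - <<'E'
from h import *
wp([(.25,.55,.40),(.42,.35,.42),(.5,.05,.42),(.5,-.2,.40),(.505,-.303,.33)])
E
```

```text
[0.25 0.55 0.4 ] -> [-2.27 -0.82 -5.64]
[0.42 0.35 0.42] -> [-9.71 -5.41 -6.3 ]
[0.5  0.05 0.42] -> [-15.34 -14.1   -6.29]
[ 0.5 -0.2  0.4] -> [-17.91 -22.03  -5.62]
[ 0.505 -0.303  0.33 ] -> [-19.13 -25.24  -3.28]
```

Call:
step_arm(moves=[{"hand": 85, "travel": [-0.3, -0.1, -1.5], "yaw": 0}, {"hand": 85, "travel": [-0.9, -0.3, -3], "yaw": 0}, {"hand": 85, "travel": [-1.6, -0.5, -4.5], "yaw": 0}, {"hand": 85, "travel": [-2.3, -0.8, -5.6], "yaw": 0}, {"hand": 85, "travel": [-3.6, -1.6, -5.8], "yaw": 0}, {"hand": 85, "travel": [-4.8, -2.4, -6], "yaw": 0}, {"hand": 85, "travel": [-6, -3.1, -6.1], "yaw": 0}, {"hand": 85, "travel": [-7.3, -3.9, -6.3], "yaw": 0}, {"hand": 85, "travel": [-8.5, -4.7, -6.3], "yaw": 0}, {"hand": 85, "travel": [-9.7, -5.4, -6.3], "yaw": 0}, {"hand": 85, "travel": [-10.5, -6.7, -6.3], "yaw": 0}, {"hand": 85, "travel": [-11.3, -7.9, -6.3], "yaw": 0}, {"hand": 85, "travel": [-12.1, -9.2, -6.3], "yaw": 0}, {"hand": 85, "travel": [-12.9, -10.4, -6.3], "yaw": 0}, {"hand": 85, "travel": [-13.7, -11.6, -6.3], "yaw": 0}, {"hand": 85, "travel": [-14.5, -12.9, -6.3], "yaw": 0}, {"hand": 85, "travel": [-15.3, -14.1, -6.3], "yaw": 0}])

```text
time: 1.85
ee_pos: [0.4989, 0.0483, 0.4203]
ee_rot: [0.0, 0.156, 0.988, 0.0]
contact_force: [0.3, 0.0, 0.2]
finger_gap: 0.085
```

Run:
```python
from h import *
im,c=shot("wrist","w1"); import pickle; pickle.dump(c,open("w1.pkl","wb"))
s=r.sense();print(s['joints'])
wp([(.5,-.2,.40),(.505,-.303,.33)])
```

```text
[-0.59393892  0.00969754  0.42888599  1.44580471 -0.0018494   1.68615266
  1.08227807]
[ 0.5 -0.2  0.4] -> [-2.54 -7.6   0.7 ]
[ 0.505 -0.303  0.33 ] -> [ -3.78 -10.8    3.04]
```

View pics/w1.png

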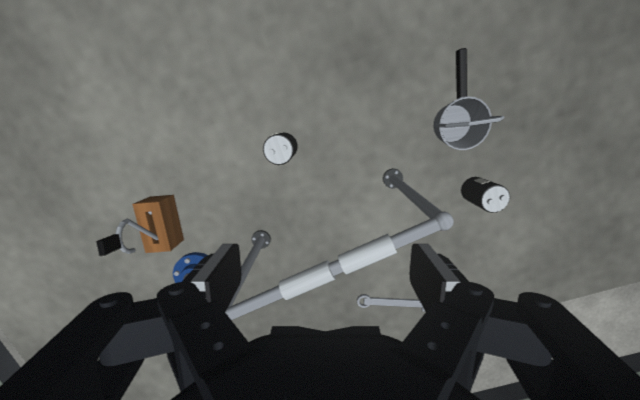

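Call:
step_arm(moves=[{"hand": 85, "travel": [-0.4, -1.3, 0], "yaw": -0.2}, {"hand": 85, "travel": [-0.8, -2.6, 0], "yaw": -0.4}, {"hand": 85, "travel": [-1.2, -4, 0.2], "yaw": -0.8}, {"hand": 85, "travel": [-1.6, -5.3, 0.4], "yaw": -0.8}, {"hand": 85, "travel": [-2, -6.6, 0.5], "yaw": -0.8}, {"hand": 85, "travel": [-2.5, -7.9, 0.7], "yaw": -0.8}, {"hand": 85, "travel": [-3.1, -9.5, 1.8], "yaw": -0.8}, {"hand": 85, "travel": [-3.7, -11.2, 3], "yaw": -0.8}, {"hand": 85, "travel": [-3.7, -11.2, 3], "yaw": -0.8}])

```text
time: 2.8
ee_pos: [0.4991, -0.3066, 0.3278]
ee_rot: [-0.001, 0.117, 0.993, -0.0]
contact_force: [-0.2, 1.2, -0.4]
finger_gap: 0.0849
```

Run:
```python
from h import *
im,c=shot("wrist","w2"); import pickle; pickle.dump(c,open("w2.pkl","wb"))
for p in [(.506,-.303,.159),(.517,-.305,.165)]: print(proj(c,p))
```

```text
[330.773181   189.22626013]
[331.36597282 200.24771143]
```

View pics/w2.png

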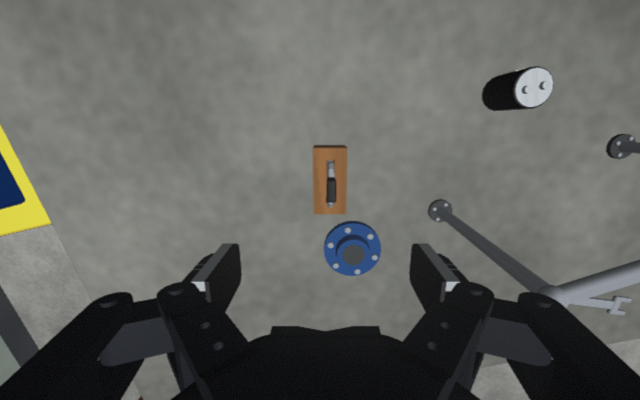

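Run:
```python
from h import *
im=cv2.imread("pics/w2.png"); crop(im,290,130,400,225,7,"w2c")
s=r.sense(); print(s['ee_pos'],s['ee_rot'])
```

```text
[ 0.49805201 -0.30838841  0.32603244] [-2.53976035e-03  1.17652340e-01  9.93051438e-01 -5.64508458e-04]
```

View pics/w2c.png

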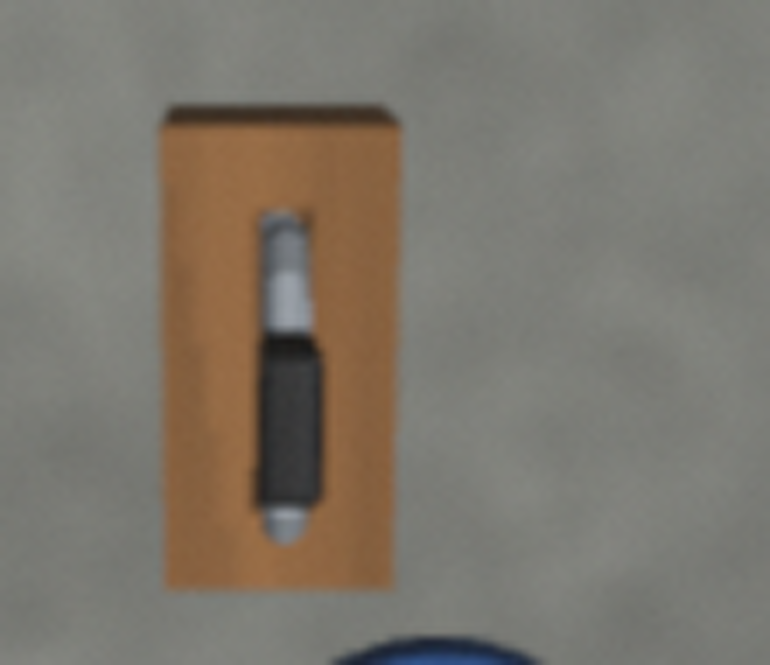

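Run:
```python
from h import *
im,c=shot("wrist","w3"); s=r.sense(); print(s['ee_pos'],s['ee_rot'],s['joint_vel'].round(3))
crop(im,290,130,400,225,7,"w3c")
f=lambda x,y:(290+x/7,130+y/7)
a=onz(c,f(290.5,358),.179);b=onz(c,f(289.5,505),.179);print(a,b,(a+b)/2, np.arctan2(*(b-a)[1::-1]))
P=[onz(c,f(*q),.055) for q in [(160,127),(400,127),(393,590),(165,590)]]
print(np.array(P),np.mean(P,0)); d=P[2]+P[3]-P[0]-P[1]; print(np.arctan2(d[1],d[0]))
R_=qR(s['ee_rot']); print("tool y",R_[:,1])
```

```text
[ 0.49872541 -0.30624115  0.32758278] [-2.28527392e-03  1.17347393e-01  9.93088247e-01 -3.18010944e-04] [-0.049 -0.046 -0.042 -0.033  0.012  0.036 -0.061]
[ 0.49139529 -0.30144351  0.179     ] [ 0.51333432 -0.30673371  0.179     ] [ 0.50236481 -0.30408861  0.179     ] -0.2366147949428082
[[ 0.46329357 -0.31962202  0.055     ]
 [ 0.47477598 -0.27183314  0.055     ]
 [ 0.57173631 -0.29463531  0.055     ]
 [ 0.56014799 -0.34291397  0.055     ]] [ 0.51748846 -0.30725111  0.055     ]
-0.23348809095782172
tool y [ 0.23307118  0.97245898 -0.00116797]
```

View pics/w3c.png

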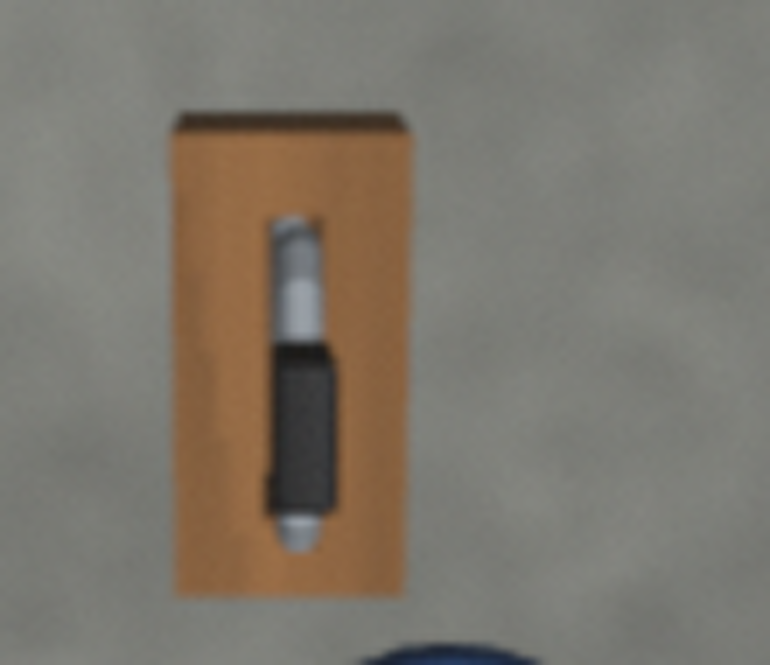

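Run:
```python
from h import *
S=cam("side"); s2=lambda x,y:(360+x/6,260+y/6)
yaw=-.234; ex=np.array([np.cos(yaw),np.sin(yaw),0]); n=np.array([-np.sin(yaw),np.cos(yaw),0]); c0=np.array([.5185,-.306,0])
def pl(u,off=0):
    o,d=ray(S,u); k=((c0+n*off-o)@n)/(d@n); p=o+k*d; return np.array([(p-c0)@ex,p[2]])*1e3
for nm,q,off in [("tabLtop",(230,160),0),("tabLbot",(244,247),0),("tabRtop",(301,143),0),("tabRbot",(301,235),0),("curl leftmost",(190,305),0),("tip",(340,272),0),("tip0",(192,440),0),("shank a",(230,335),0),("shank b",(300,388),0)]: print(nm,pl(s2(*q),off).round(1))
```

```text
tabLtop [-25.9 176.6]
tabLbot [-17.1 135.3]
tabRtop [ -2.1 176.9]
tabRbot [  2.7 134.5]
curl leftmost [-33.7 113.8]
tip [ 19.  112.2]
tip0 [-27.   45.3]
shank a [-18.   94.3]
shank b [10.9 58.3]
```

Run:
```python
from h import *
s=r.sense(); print(s['ee_pos'],s['joint_vel'].round(3))
wp([(.505,-.3025,.25),(.505,-.3025,.148)])
```

```text
[ 0.49872541 -0.30624115  0.32758278] [-0.049 -0.046 -0.042 -0.033  0.012  0.036 -0.061]
[ 0.505  -0.3025  0.25  ] -> [-0.19  0.17  2.59]
[ 0.505  -0.3025  0.148 ] -> [-0.2   0.18  5.99]
```

Call:
step_arm(moves=[{"hand": 85, "travel": [-0.2, 0.1, 1], "yaw": 0}, {"hand": 85, "travel": [-0.2, 0.1, 2], "yaw": 0}, {"hand": 85, "travel": [-0.2, 0.1, 3], "yaw": 0}, {"hand": 85, "travel": [-0.2, 0.1, 4], "yaw": 0}, {"hand": 85, "travel": [-0.2, 0.1, 4.3], "yaw": 0}, {"hand": 85, "travel": [-0.2, 0.1, 4.3], "yaw": 0}])

```text
time: 3.5
ee_pos: [0.5073, -0.3008, 0.2009]
ee_rot: [-0.001, 0.114, 0.993, 0.0]
contact_force: [1.0, -0.4, 0.7]
finger_gap: 0.0846
```

Run:
```python
from h import *
im,c=shot("wrist","w4"); s=r.sense(); print(s['ee_pos'],s['joint_vel'].round(3))
crop(im,230,180,430,330,4,"w4c")
im,c=shot("side","s4");crop(im,340,200,480,340,4,"s4c")
s=r.sense(); print(s['ee_pos'],s['joint_vel'].round(3))
```

```text
[ 0.50783375 -0.3014549   0.20223653] [ 0.002 -0.013  0.011 -0.024 -0.001  0.003  0.002]
[ 0.5081189  -0.30189812  0.20291696] [ 0.002 -0.007  0.005 -0.01   0.001 -0.004  0.003]
```

View pics/w4c.png

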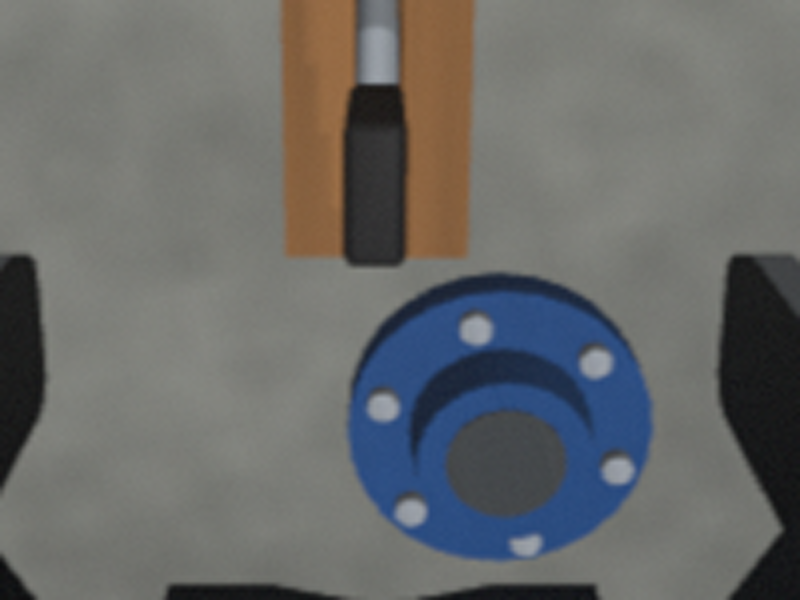

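View pics/s4c.png

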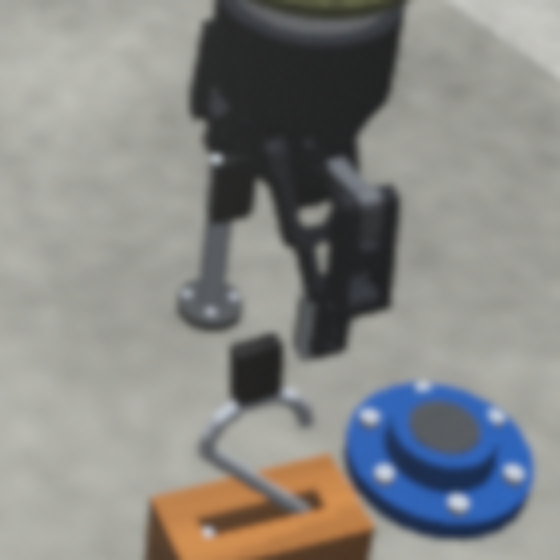

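Run:
```python
from h import *
s=dict(r.sense()); 
s['ee_pos']=np.array([0.50783375,-0.3014549,0.20223653])
c=cam("wrist",s); a,b=onz(c,(230+376/4,180+128/4),.179),onz(c,(230+376/4,180+262/4),.179); print(a,b,(a+b)/2)
wp([tuple((a+b)[:2]/2)+(.148,)],p0=(.5083,-.3021,.203))
```

```text
[ 0.49389988 -0.30024653  0.179     ] [ 0.51551606 -0.30532038  0.179     ] [ 0.50470797 -0.30278345  0.179     ]
[ 0.5047 -0.3028  0.148 ] -> [ 0.11 -0.05  1.83]
```

Call:
step_arm(moves=[{"hand": 85, "travel": [0.1, 0, 0.6], "yaw": 0}, {"hand": 85, "travel": [0.1, 0, 1.2], "yaw": 0}, {"hand": 85, "travel": [0.1, 0, 1.8], "yaw": 0}, {"hand": 60, "travel": [0.1, 0, 1.8], "yaw": 0}, {"hand": 40, "travel": [0.1, 0, 1.8], "yaw": 0}, {"hand": 25, "travel": [0.1, 0, 1.8], "yaw": 0}, {"hand": 18, "travel": [0.1, 0, 1.8], "yaw": 0}, {"hand": 14, "travel": [0.1, 0, 1.8], "yaw": 0}, {"hand": 10, "travel": [0.1, 0, 1.8], "yaw": 0}, {"hand": 4, "travel": [0.1, 0, 1.8], "yaw": 0}, {"hand": 2, "travel": [0.1, 0, 1.8], "yaw": 0}, {"hand": 2, "travel": [0.1, 0, 1.8], "yaw": 0}])

```text
time: 4.8
ee_pos: [0.5046, -0.3013, 0.1476]
ee_rot: [0.0, 0.115, 0.993, -0.0]
contact_force: [-0.8, -0.2, 3.8]
finger_gap: 0.0086
```

Run:
```python
from h import *
im,c=shot("side","s5");crop(im,340,200,480,340,4,"s5c")
s=r.sense(); print(s['ee_pos'],s['finger_gap'],s['contact_force'],s['joint_vel'].round(3))
```

```text
[ 0.5045783  -0.30124005  0.14759505] 0.008499277769439399 [0.08711145 0.03045054 4.90260825] [-0.001  0.001 -0.001 -0.002 -0.    -0.001  0.002]
```

View pics/s5c.png

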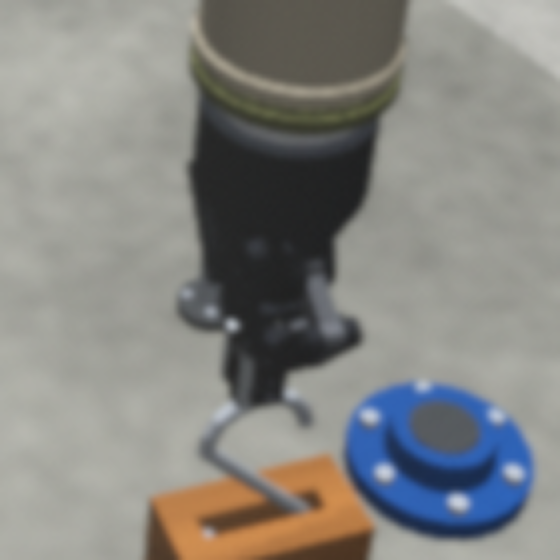

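Call:
step_arm(moves=[{"hand": 2, "travel": [0, 0, -0.3], "yaw": 0}, {"hand": 2, "travel": [0, 0, -0.6], "yaw": 0}, {"hand": 2, "travel": [0, 0, -1], "yaw": 0}, {"hand": 2, "travel": [0, 0, -1.4], "yaw": 0}, {"hand": 2, "travel": [0, 0, -1.8], "yaw": 0}, {"hand": 2, "travel": [0, 0, -2.2], "yaw": 0}])

```text
time: 5.45
ee_pos: [0.5044, -0.3012, 0.2145]
ee_rot: [0.0, 0.115, 0.993, 0.0]
contact_force: [-0.1, -0.4, -1.6]
finger_gap: 0.0088
```

Run:
```python
from h import *
im=cv2.imread("pics/w1.png"); crop(im,220,190,460,330,3.3,"w1c")
```

```text
(no output)
```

View pics/w1c.png

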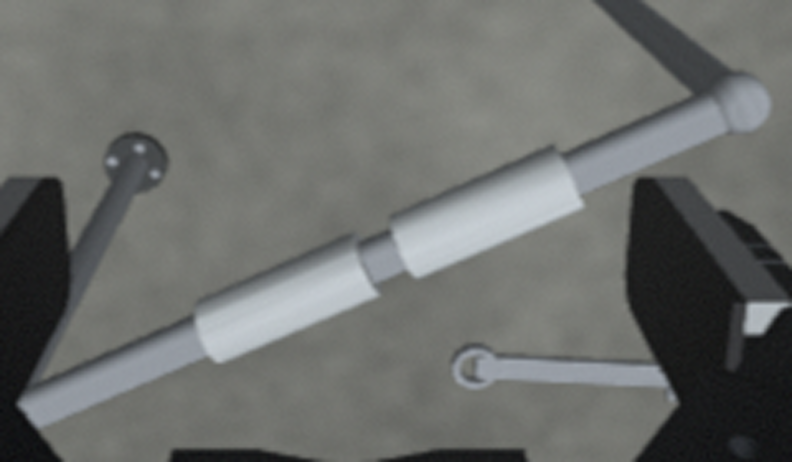

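Run:
```python
from h import *
import pickle
c=pickle.load(open("w1.pkl","rb")); T=cam("top"); S=cam("side")
f=lambda x,y:(220+x/3.3,190+y/3.3)
L=[onz(c,f(*q),.255) for q in [(207,332),(367,265),(385,256),(403,247),(570,177)]]; print(np.array(L))
d=L[4]-L[0]; print(np.linalg.norm(d),np.arctan2(-d[0],d[1]))
print(tri((c,f(385,256)),(T,(303.8,164.8)),(S,(220+517/4,120+152/4))))
# side sleeve ends:
```

```text
[[ 0.60936672 -0.04345589  0.255     ]
 [ 0.60135994  0.02153168  0.255     ]
 [ 0.59991718  0.02885017  0.255     ]
 [ 0.59848243  0.03612794  0.255     ]
 [ 0.59055181  0.10048114  0.255     ]]
0.14516153299831655 0.12997932908464524
(array([0.59841299, 0.02959435, 0.25675078]), [np.float64(0.0006979632952626283), np.float64(0.0005877723317195276), np.float64(0.0011233341877180858)])
```

```bash
cat >> h.py <<'E'
YAW=.135; G=np.array([.599,.0295,.255]); U=np.array([np.cos(YAW),np.sin(YAW),0]); V=np.array([-np.sin(YAW),np.cos(YAW),0])
def gp(u,v,z): return G*[1,1,0]+U*u/1e3+V*v/1e3+np.array([0,0,z/1e3])
def inr(p): d=np.asarray(p)-G; return np.array([d@U*1e3,d@V*1e3,p[2]*1e3]).round(1)
E
python3 - <<'E'
from h import *
s=r.sense(); print(s['ee_pos'])
wp([tuple(s['ee_pos'][:2])+(.312,),gp(-88,-15,312)])
E
```

```text
[ 0.50440589 -0.30118209  0.21452753]
[ 0.5044 -0.3012  0.312 ] -> [-0.    0.   -3.25]
[0.5138 0.0028 0.312 ] -> [ 2.    9.94 -3.25]
```

Call:
step_arm(moves=[{"hand": 2, "travel": [0, 0, -0.8], "yaw": 0}, {"hand": 2, "travel": [0, 0, -1.8], "yaw": 0}, {"hand": 2, "travel": [0, 0.2, -2.7], "yaw": 0}, {"hand": 2, "travel": [0.2, 0.8, -3.2], "yaw": -0.3}, {"hand": 2, "travel": [0.4, 1.8, -3.2], "yaw": -0.6}, {"hand": 2, "travel": [0.6, 2.8, -3.2], "yaw": -1}, {"hand": 2, "travel": [0.8, 3.8, -3.2], "yaw": -1.4}, {"hand": 2, "travel": [1, 4.8, -3.2], "yaw": -1.8}, {"hand": 2, "travel": [1.2, 5.8, -3.2], "yaw": -2.2}, {"hand": 2, "travel": [1.4, 6.8, -3.2], "yaw": -2.6}, {"hand": 2, "travel": [1.6, 7.8, -3.2], "yaw": -3}, {"hand": 2, "travel": [1.8, 8.8, -3.2], "yaw": -3.3}, {"hand": 2, "travel": [1.9, 9.5, -3.2], "yaw": -3.5}, {"hand": 2, "travel": [2, 9.9, -3.2], "yaw": -3.5}, {"hand": 2, "travel": [2, 9.9, -3.2], "yaw": -3.5}, {"hand": 2, "travel": [2, 9.9, -3.2], "yaw": -3.5}, {"hand": 2, "travel": [2, 9.9, -3.2], "yaw": -3.5}])

```text
time: 7.15
ee_pos: [0.5137, -0.0, 0.3094]
ee_rot: [0.0, -0.067, 0.998, -0.0]
contact_force: [0.8, -0.4, -1.4]
finger_gap: 0.0093
```

Run:
```python
from h import *
im,c=shot("side","s6");crop(im,280,100,430,250,4,"s6c")
s=r.sense(); print(s['ee_pos'],inr(s['ee_pos']),s['finger_gap'],s['contact_force'],s['joint_vel'].round(3)); Rm=qR(s['ee_rot']); print(Rm, np.arctan2(-Rm[0,1],Rm[1,1]))
im,c=shot("wrist","w6")
s=r.sense(); print(s['ee_pos'],inr(s['ee_pos']))
```

```text
[5.13709527e-01 1.62741919e-04 3.09397033e-01] [-88.5 -17.6 309.4] 0.009227567745778636 [-0.2670177  -0.03706651 -1.25904169] [ 0.    -0.001 -0.007  0.    -0.001 -0.001 -0.003]
[[-9.91043216e-01 -1.33541476e-01  1.34938308e-04]
 [-1.33541496e-01  9.91043212e-01 -1.45136556e-04]
 [-1.14347944e-04 -1.61856462e-04 -9.99999980e-01]] 0.13394161250038056
[5.13696405e-01 4.07203636e-04 3.09356095e-01] [-88.4 -17.3 309.4]
```

View pics/s6c.png

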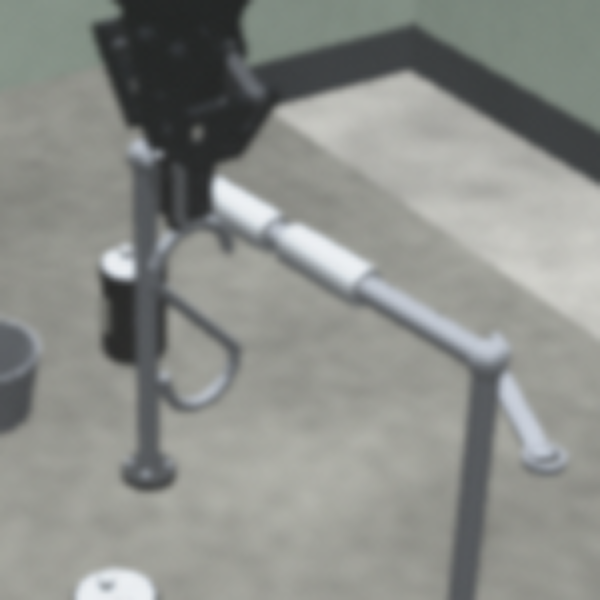

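View pics/w6.png

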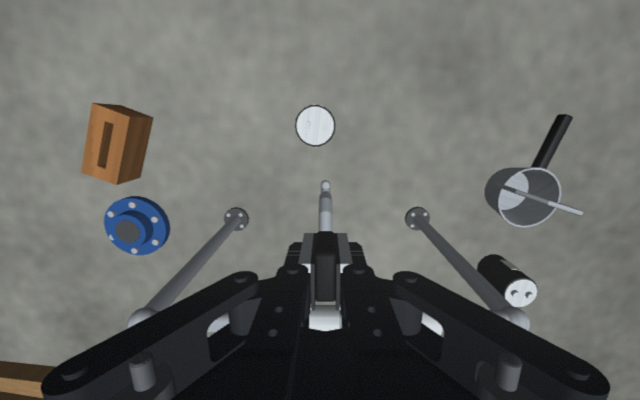

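Run:
```python
from h import *
from scipy.optimize import least_squares
S=cam("side"); print("cam",-S[1].T@S[2])
p0=np.array([.5137,.0002,.3094]); f=lambda x,y:(280+x/4,100+y/4)
im=cv2.imread("pics/s6.png"); crop(im,310,140,350,205,9,"s6d")
def pl(u):
    o,d=ray(S,u); k=((p0-o)@V)/(d@V); p=o+k*d; return np.array([(p-p0)@U,p[2]-p0[2]])*1e3
def inv(q,th,cx=8.3,cz=-32.9): # hook local rel curl centre -> pixel
    a=np.array(q); w=np.array([cx+a[0]*np.cos(th)-a[1]*np.sin(th), cz+a[0]*np.sin(th)+a[1]*np.cos(th)])/1e3
    return proj(S,p0+U*w[0]+np.array([0,0,w[1]]))
for nm,q in dict(crown=(202,222),tip=(230,248),left=(158,262),sh1=(185,305),right=(238,350),bot=(190,407)).items(): print(nm,pl(f(*q)).round(1))
for nm,q in dict(tip=(26,-4),sh0=(-26,0),sh1=(26,-70),bot=(0,-96),ltip=(-26,-62)).items():
    v=inv(q,.09); print(nm,((v-[310,140])*9).round(0), ((v-[280,100])*4).round())
```

```text
cam [ 0.0729553  -0.74959587  0.79266217]
crown [ 15.4 -13. ]
tip [ 35.8 -37. ]
left [-15.4 -27.2]
sh1 [  3.4 -62.2]
right [  43.1 -108.9]
bot [   7.1 -134.1]
tip [244. 191.] [228. 245.]
sh0 [ 79. 261.] [155. 276.]
sh1 [258. 403.] [235. 339.]
bot [187. 525.] [203. 393.]
ltip [ 98. 463.] [164. 366.]
```

View pics/s6d.png

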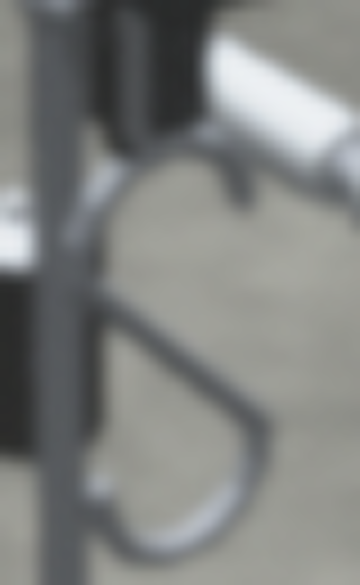

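Run:
```python
from h import *
from scipy.optimize import least_squares
S=cam("side"); p0=np.array([.5137,.0002,.3094])
def pl(u):
    o,d=ray(S,u); k=((p0-o)@V)/(d@V); p=o+k*d; return np.array([(p-p0)@U,p[2]-p0[2]])*1e3
g=lambda x,y:pl((310+x/9,140+y/9))
tip=g(243,202);ltip=g(100,478);s1=g(130,318);s2=g(225,388)
up=[g(85,225),g(110,175),g(145,150),g(185,140)]; lo=[g(268,440),g(250,490),g(205,538),g(155,553),g(120,530)]
print(tip,ltip,s1,s2,np.degrees(np.arctan2(*(s2-s1)[::-1])))
def loc(p,x):
    d=p-x[:2]; c,s=np.cos(x[2]),np.sin(x[2]); return np.array([c*d[0]+s*d[1],-s*d[0]+c*d[1]])
n=np.array([70,52])/np.hypot(70,52)
def res(x):
    o=list(loc(tip,x)-[26,-4])+list(loc(ltip,x)-[-26,-62])
    o+=[(loc(q,x)-[-26,0])@n for q in(s1,s2)]
    o+=[np.hypot(*loc(q,x))-26 for q in up]+[np.hypot(*(loc(q,x)-[0,-70]))-26 for q in lo]
    return np.array(o)
q=least_squares(res,[8,-33,.09],loss='soft_l1'); print(q.x,res(q.x).round(1))
```

```text
[ 34.34299628 -37.6005975 ] [ -11.56668117 -101.74204525] [ -1.72388049 -57.77979895] [ 29.23512806 -90.98480122] -47.00475998267732
[  7.6714302  -37.92183771   0.13318807] [ 0.5  0.8 -1.5  1.3  0.3 -0.7  0.1  1.9  0.7 -0.1  1.7  2.7  2.7  1.7
 -0.1]
```

Run:
```python
from h import *
S=cam("side")
im=cv2.imread("pics/side0.png"); crop(im,315,130,385,180,10,"s0d")
o,d=ray(S,(220+517/4,120+152/4)); k=((G-o)@V)/(d@V); print(inr(o+k*d))
```

```text
[ -2.1  -0.  256.9]
```

View pics/s0d.png

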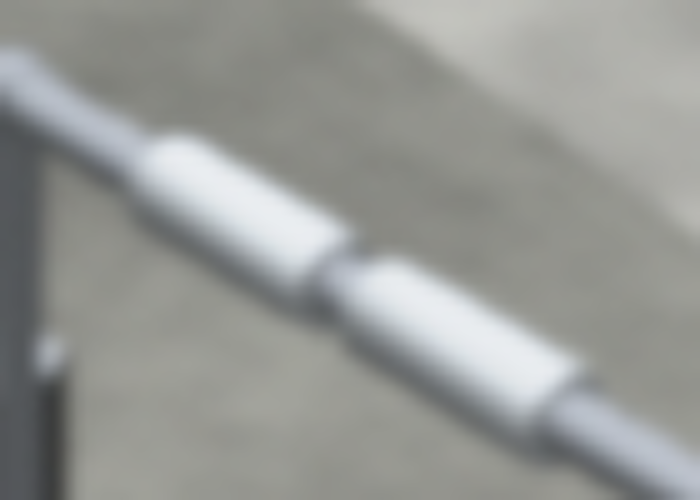

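Call:
step_arm(moves=[{"hand": 2, "travel": [-0.2, 0, -0.2], "yaw": 0}, {"hand": 2, "travel": [-0.5, 0, -0.3], "yaw": 0}, {"hand": 2, "travel": [-0.8, 0, -0.3], "yaw": 0}, {"hand": 2, "travel": [-1.1, 0, -0.3], "yaw": 0}, {"hand": 2, "travel": [-1.4, 0, -0.3], "yaw": 0}, {"hand": 2, "travel": [-1.6, 0, -0.3], "yaw": 0}, {"hand": 2, "travel": [-1.66, 0, -0.3], "yaw": 0}, {"hand": 2, "travel": [-1.66, 0, -0.3], "yaw": 0}])

```text
time: 8.05
ee_pos: [0.5632, 0.0084, 0.3181]
ee_rot: [-0.0, -0.068, 0.998, -0.0]
contact_force: [-0.4, 0.1, -2.0]
finger_gap: 0.0095
```

Run:
```python
from h import *
im,c=shot("side","s7");crop(im,320,125,390,200,8,"s7c")
s=r.sense(); print(s['ee_pos'],inr(s['ee_pos']),s['finger_gap'],s['contact_force'],s['joint_vel'].round(3))
im,c=shot("wrist","w7")
```

```text
[0.56295861 0.00837776 0.31821607] [-38.6 -16.1 318.2] 0.009245272286245316 [ 0.59892917 -0.07296723 -1.74691313] [-0.001 -0.009  0.001  0.007 -0.    -0.002 -0.001]
```

View pics/s7c.png

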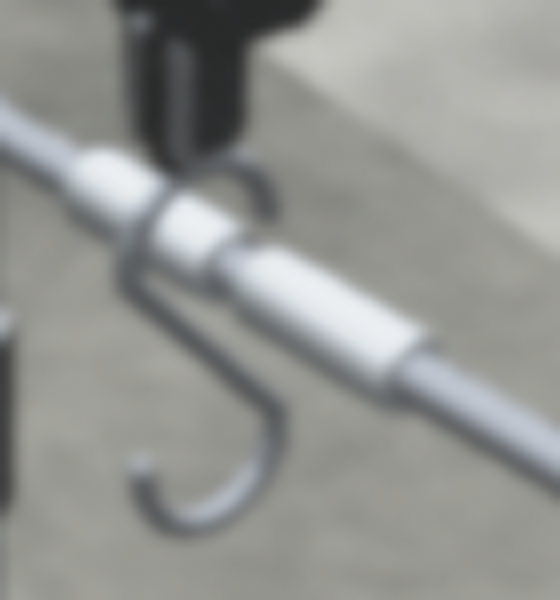

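View pics/w7.png

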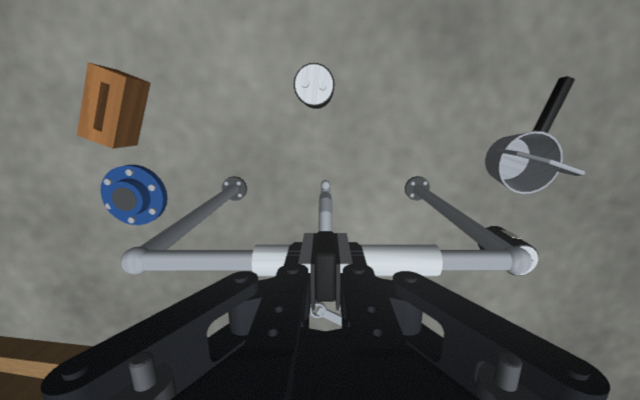

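```bash
cat > fit.py <<'E'
from h import *
from scipy.optimize import least_squares
S=cam("side")
def fit(p0,g0,tip,ltip,sh,up,lo,groovepx=(349.3,158.)):
    def pl(u,q=p0):
        o,d=ray(S,u); k=((q-o)@V)/(d@V); return o+k*d
    b=inr(pl(groovepx,G))-[0,0,255]; print("side bias u,z",b)
    def g(x):
        w=inr(pl(g0(*x))); return np.array([w[0]-b[0],w[2]-b[2]-255])
    tip,ltip=g(tip),g(ltip); sh=[g(a) for a in sh];up=[g(a) for a in up];lo=[g(a) for a in lo]
    def loc(p,x):
        d=p-x[:2]; c,s=np.cos(x[2]),np.sin(x[2]); return np.array([c*d[0]+s*d[1],-s*d[0]+c*d[1]])
    n=np.array([70,52])/np.hypot(70,52)
    def res(x):
        o=list(loc(tip,x)-[26,-4])+list(loc(ltip,x)-[-26,-62])+[(loc(q,x)-[-26,0])@n for q in sh]
        o+=[np.hypot(*loc(q,x))-26 for q in up]+[np.hypot(*(loc(q,x)-[0,-70]))-26 for q in lo]
        return np.array(o)
    q=least_squares(res,[-20,30,.1],loss='soft_l1'); print("curl centre rel rail axis u,z; theta",q.x.round(3),res(q.x).round(1))
    t=inr(p0); print("rel TCP",(q.x[0]-t[0]).round(1),(q.x[1]+255-t[2]).round(1)); return q.x
E
python3 - <<'E'
from fit import *
fit(np.array([0.56295861,0.00837776,0.31821607]),lambda x,y:(320+x/8,125+y/8),(273,213),(140,470),[(160,305),(200,343),(240,378)],[(232,162),(195,168),(160,203),(140,230),(128,262)],[(278,440),(258,485),(210,525),(170,518),(146,492)])
E
```

```text
side bias u,z [-1.9 -0.   1.8]
curl centre rel rail axis u,z; theta [-27.402  21.974   0.11 ] [ 1.3  3.1 -2.3 -1.8  1.1  0.  -0.6  0.5  1.  -0.7  0.5  1.2  0.3  1.5
  1.7 -0.9  0.9]
rel TCP 11.2 -41.2
```

Call:
step_arm(moves=[{"hand": 2, "travel": [-0.12, 0, 0], "yaw": 0}, {"hand": 2, "travel": [-0.23, 0, 0], "yaw": 0}, {"hand": 2, "travel": [-0.31, 0, 0.07], "yaw": 0}, {"hand": 2, "travel": [-0.38, 0, 0.14], "yaw": 0}, {"hand": 2, "travel": [-0.38, 0, 0.14], "yaw": 0}, {"hand": 2, "travel": [-0.38, 0, 0.14], "yaw": 0}])

```text
time: 8.75
ee_pos: [0.5743, 0.01, 0.314]
ee_rot: [-0.0, -0.068, 0.998, -0.0]
contact_force: [0.6, 0.6, -1.6]
finger_gap: 0.0089
```

Run:
```python
from h import *
im,c=shot("side","s8");crop(im,320,125,390,200,8,"s8c")
s=r.sense(); print(s['ee_pos'],inr(s['ee_pos']),s['finger_gap'],s['contact_force'],s['joint_vel'].round(3))
```

```text
[0.57427453 0.01000316 0.31406796] [-27.1 -16.  314.1] 0.009430388698040268 [-1.07882136 -0.37845128 -1.80710319] [-0.001 -0.001 -0.    -0.001  0.001  0.001 -0.001]
```

View pics/s8c.png

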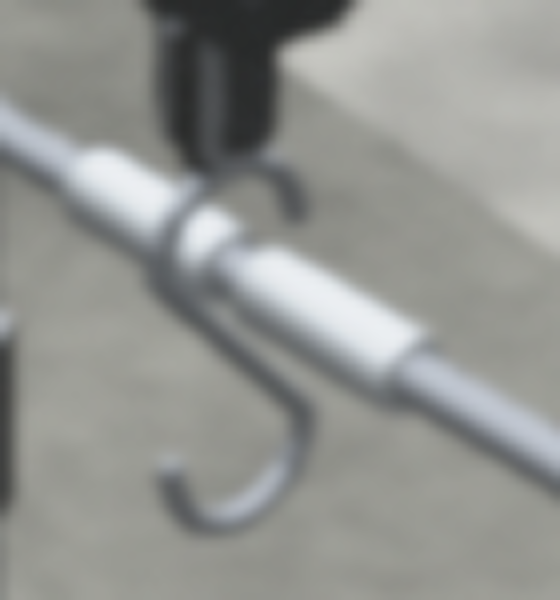

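Run:
```python
from fit import *
x=fit(np.array([0.57427453,0.01000316,0.31406796]),lambda x,y:(320+x/8,125+y/8),(299,214),(170,468),[(195,300),(225,332),(265,370)],[(255,163),(225,165),(190,203),(170,240),(163,265)],[(307,435),(288,482),(235,525),(200,518),(177,495)])
o=proj(S,gp(0,-16,255))-proj(S,G)+[349.3,158]; print((o-[320,125])*8)
import numpy as np
c,s=np.cos(x[2]),np.sin(x[2]); l=np.array([-c*x[0]-s*x[1],s*x[0]-c*x[1]]); print("rail in hook frame",l,"shank clr",(l-[-26,0])@np.array([70,52])/87.2-16.5,"tip clr",np.hypot(*(l-[26,-4]))-16.5)
```

```text
side bias u,z [-1.9 -0.   1.8]
curl centre rel rail axis u,z; theta [-15.348  18.043   0.105] [-0.5  3.5 -2.5 -1.9  2.5  1.  -0.  -0.1  2.1 -0.1 -0.2  0.1  0.2  1.9
  2.2 -0.2  1.1]
rel TCP 11.8 -41.1
[270.32583902 285.34321819]
rail in hook frame [ 13.3679865  -19.55506472] shank clr 3.4414643288118505 tip clr 3.5381586875342492
```

Call:
step_arm(moves=[{"hand": 2, "travel": [-0.1, 0, 0.11], "yaw": 0}, {"hand": 2, "travel": [-0.2, 0, 0.22], "yaw": 0}, {"hand": 2, "travel": [-0.3, 0, 0.33], "yaw": 0}, {"hand": 2, "travel": [-0.4, 0, 0.44], "yaw": 0}, {"hand": 2, "travel": [-0.46, 0, 0.54], "yaw": 0}, {"hand": 2, "travel": [-0.5, 0, 0.64], "yaw": 0}, {"hand": 2, "travel": [-0.5, 0, 0.7], "yaw": 0}, {"hand": 2, "travel": [-0.5, 0, 0.7], "yaw": 0}])

```text
time: 9.6
ee_pos: [0.5891, 0.0121, 0.2928]
ee_rot: [-0.0, -0.068, 0.998, 0.0]
contact_force: [-0.0, 0.2, -1.1]
finger_gap: 0.0092
```

Run:
```python
from h import *
im,c=shot("side","s9");crop(im,320,125,390,200,8,"s9c")
s=r.sense(); print(s['ee_pos'],inr(s['ee_pos']),s['finger_gap'],s['contact_force'],s['joint_vel'].round(3))
```

```text
[0.58910657 0.01200931 0.29304449] [-12.2 -16.  293. ] 0.009439402714215228 [-0.27560819 -1.23422707 -0.72148882] [-0.003 -0.004 -0.001 -0.005 -0.     0.001  0.   ]
```

View pics/s9c.png

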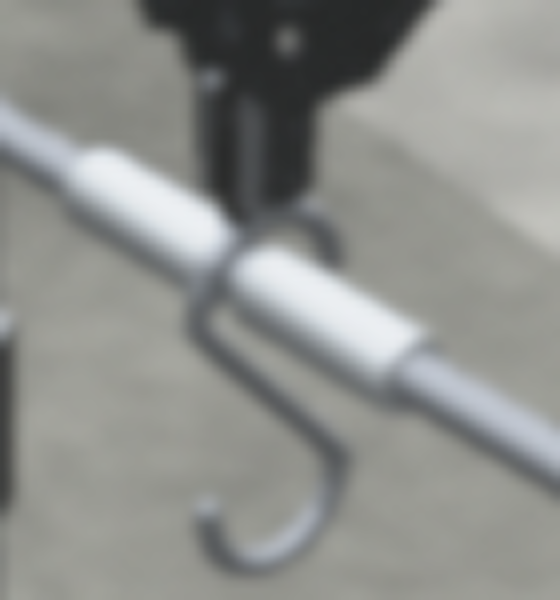

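Call:
step_arm(moves=[{"hand": 2, "travel": [0, 0, 0.05], "yaw": 0}, {"hand": 2, "travel": [0, 0, 0.1], "yaw": 0}, {"hand": 2, "travel": [0, 0, 0.15], "yaw": 0}, {"hand": 2, "travel": [0, 0, 0.2], "yaw": 0}, {"hand": 2, "travel": [0, 0, 0.2], "yaw": 0}])

```text
time: 10.15
ee_pos: [0.5891, 0.0121, 0.2868]
ee_rot: [-0.0, -0.068, 0.998, 0.0]
contact_force: [-0.7, 0.3, -0.9]
finger_gap: 0.0094
```

Call:
step_arm(moves=[{"hand": 2, "travel": [0, 0, 0.04], "yaw": 0}, {"hand": 2, "travel": [0, 0, 0.06], "yaw": 0}, {"hand": 2, "travel": [0, 0, 0.06], "yaw": 0}])

```text
time: 10.45
ee_pos: [0.5892, 0.0121, 0.2852]
ee_rot: [-0.0, -0.068, 0.998, 0.0]
contact_force: [-0.2, -0.4, -1.8]
finger_gap: 0.0086
```

Call:
step_arm(moves=[{"hand": 2, "travel": [0, 0, 0.04], "yaw": 0}, {"hand": 2, "travel": [0, 0, 0.04], "yaw": 0}])

```text
time: 10.65
ee_pos: [0.5891, 0.0121, 0.2839]
ee_rot: [-0.0, -0.068, 0.998, 0.0]
contact_force: [-0.2, -0.5, -0.5]
finger_gap: 0.009
```

Call:
step_arm(moves=[{"hand": 2, "travel": [0, 0, 0.03], "yaw": 0}, {"hand": 2, "travel": [0, 0, 0.03], "yaw": 0}])

```text
time: 10.85
ee_pos: [0.5891, 0.0121, 0.2831]
ee_rot: [-0.0, -0.068, 0.998, 0.0]
contact_force: [0.4, -0.4, -1.3]
finger_gap: 0.0092
```

Call:
step_arm(moves=[{"hand": 2, "travel": [0, 0, 0.03], "yaw": 0}, {"hand": 2, "travel": [0, 0, 0.03], "yaw": 0}])

```text
time: 11.05
ee_pos: [0.5892, 0.0121, 0.2822]
ee_rot: [-0.0, -0.068, 0.998, 0.0]
contact_force: [0.4, -0.1, -0.5]
finger_gap: 0.0089
```

Call:
step_arm(moves=[{"hand": 2, "travel": [0, 0, 0.03], "yaw": 0}, {"hand": 2, "travel": [0, 0, 0.03], "yaw": 0}])

```text
time: 11.25
ee_pos: [0.5895, 0.0121, 0.2816]
ee_rot: [0.0, -0.068, 0.998, 0.0]
contact_force: [1.7, -0.3, -0.4]
finger_gap: 0.0089
```

Call:
step_arm(moves=[{"hand": 2, "travel": [0, 0, 0.03], "yaw": 0}, {"hand": 2, "travel": [0, 0, 0.03], "yaw": 0}])

```text
time: 11.45
ee_pos: [0.5897, 0.0121, 0.2811]
ee_rot: [0.001, -0.068, 0.998, 0.0]
contact_force: [1.9, 0.8, 3.0]
finger_gap: 0.0089
```

Run:
```python
from h import *
im,c=shot("side","s10");crop(im,320,125,390,200,8,"s10c")
s=r.sense(); print(s['ee_pos'],inr(s['ee_pos']),s['finger_gap'],s['contact_force'],s['ft_torque'])
```

```text
[0.58969682 0.01213301 0.28104735] [-11.6 -16.  281. ] 0.009062061146794882 [ 2.95816974 -0.06780332  3.67588501] [ 0.04348577 -0.63675835 -0.08049639]
```

View pics/s10c.png

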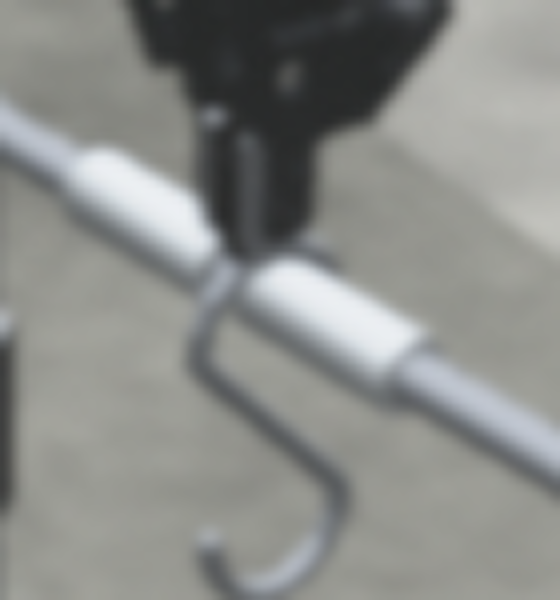

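Call:
step_arm(moves=[{"hand": 2, "travel": [-0.05, 0, 0], "yaw": 0}, {"hand": 2, "travel": [-0.1, 0, 0], "yaw": 0}, {"hand": 2, "travel": [-0.15, 0, 0], "yaw": 0}, {"hand": 2, "travel": [-0.15, 0, 0], "yaw": 0}])

```text
time: 11.9
ee_pos: [0.5935, 0.0128, 0.2799]
ee_rot: [-0.001, -0.068, 0.998, -0.0]
contact_force: [-0.5, 0.1, -1.2]
finger_gap: 0.0094
```

Call:
step_arm(moves=[{"hand": 2, "travel": [0, 0, 0.03], "yaw": 0}, {"hand": 2, "travel": [0, 0, 0.03], "yaw": 0}])

```text
time: 12.1
ee_pos: [0.5935, 0.0127, 0.2795]
ee_rot: [-0.0, -0.068, 0.998, 0.0]
contact_force: [-0.2, -0.3, -0.5]
finger_gap: 0.0094
```

Call:
step_arm(moves=[{"hand": 2, "travel": [0, 0, 0.03], "yaw": 0}, {"hand": 2, "travel": [0, 0, 0.03], "yaw": 0}])

```text
time: 12.3
ee_pos: [0.5937, 0.0127, 0.2792]
ee_rot: [0.0, -0.068, 0.998, 0.0]
contact_force: [-1.6, -0.4, 4.1]
finger_gap: 0.0088
```

Call:
step_arm(moves=[{"hand": 2, "travel": [0, 0.06, 0], "yaw": 0}, {"hand": 2, "travel": [0, 0.12, 0], "yaw": 0}, {"hand": 2, "travel": [0, 0.18, 0], "yaw": 0}, {"hand": 2, "travel": [0, 0.24, 0], "yaw": 0}, {"hand": 2, "travel": [0, 0.3, 0], "yaw": 0}, {"hand": 2, "travel": [0, 0.3, 0], "yaw": 0}])

```text
time: 12.9
ee_pos: [0.5926, 0.0222, 0.2789]
ee_rot: [0.0, -0.068, 0.998, 0.0]
contact_force: [1.6, -1.2, 4.8]
finger_gap: 0.0091
```

Call:
step_arm(moves=[{"hand": 2, "travel": [0, 0.05, 0], "yaw": 0}, {"hand": 2, "travel": [0, 0.1, 0], "yaw": 0}, {"hand": 2, "travel": [0, 0.1, 0], "yaw": 0}])

```text
time: 13.2
ee_pos: [0.5914, 0.0255, 0.2777]
ee_rot: [-0.001, -0.069, 0.998, 0.0]
contact_force: [0.4, 0.2, -1.1]
finger_gap: 0.0087
```

Call:
step_arm(moves=[{"hand": 2, "travel": [0, 0.04, 0], "yaw": 0}, {"hand": 2, "travel": [0, 0.04, 0], "yaw": 0}])

```text
time: 13.4
ee_pos: [0.5916, 0.0261, 0.2783]
ee_rot: [-0.0, -0.068, 0.998, 0.0]
contact_force: [0.2, -0.2, -1.3]
finger_gap: 0.0088
```

Call:
step_arm(moves=[{"hand": 2, "travel": [0, 0.05, 0.02], "yaw": 0}, {"hand": 2, "travel": [0, 0.08, 0.05], "yaw": 0}, {"hand": 2, "travel": [0, 0.08, 0.08], "yaw": 0}, {"hand": 2, "travel": [0, 0.08, 0.08], "yaw": 0}])

```text
time: 13.8
ee_pos: [0.5914, 0.0282, 0.2761]
ee_rot: [-0.0, -0.068, 0.998, 0.0]
contact_force: [0.5, 0.6, -0.9]
finger_gap: 0.0091
```

Call:
step_arm(moves=[{"hand": 2, "travel": [0, 0, 0.03], "yaw": 0}, {"hand": 2, "travel": [0, 0, 0.03], "yaw": 0}])

```text
time: 14.0
ee_pos: [0.5915, 0.0281, 0.2753]
ee_rot: [-0.0, -0.068, 0.998, 0.0]
contact_force: [0.4, -0.0, -1.3]
finger_gap: 0.0089
```

Call:
step_arm(moves=[{"hand": 2, "travel": [0, 0, 0.03], "yaw": 0}, {"hand": 2, "travel": [0, 0, 0.03], "yaw": 0}])

```text
time: 14.2
ee_pos: [0.5916, 0.0281, 0.2748]
ee_rot: [0.0, -0.068, 0.998, 0.0]
contact_force: [-1.1, -0.3, 0.8]
finger_gap: 0.0095
```

Call:
step_arm(moves=[{"hand": 10, "travel": [0, 0, 0], "yaw": 0}, {"hand": 11, "travel": [0, 0, 0], "yaw": 0}, {"hand": 12, "travel": [0, 0, 0], "yaw": 0}, {"hand": 14, "travel": [0, 0, 0], "yaw": 0}, {"hand": 18, "travel": [0, 0, 0], "yaw": 0}, {"hand": 24, "travel": [0, 0, 0], "yaw": 0}, {"hand": 30, "travel": [0, 0, 0], "yaw": 0}, {"hand": 40, "travel": [0, 0, 0], "yaw": 0}, {"hand": 45, "travel": [0, 0, 0], "yaw": 0}])

```text
time: 15.1
ee_pos: [0.5915, 0.0282, 0.2745]
ee_rot: [0.0, -0.068, 0.998, 0.0]
contact_force: [-0.1, -0.2, 0.6]
finger_gap: 0.045
```

Run:
```python
from h import *
im,c=shot("side","s11");crop(im,320,125,390,200,8,"s11c")
s=r.sense(); print(s['ee_pos'],inr(s['ee_pos']),s['finger_gap'],s['contact_force'])
im,c=shot("wrist","w11")
```

```text
[0.59152293 0.02813121 0.27447164] [ -7.6  -0.3 274.5] 0.044813097674655 [-0.43574904  0.23722234  0.06263331]
```

View pics/s11c.png

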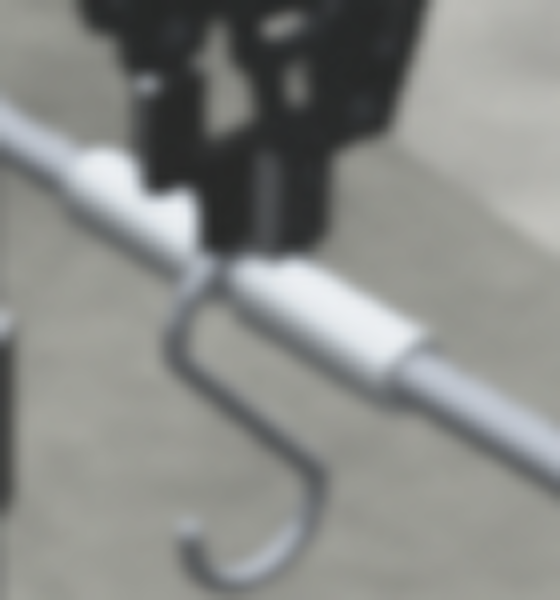

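View pics/w11.png

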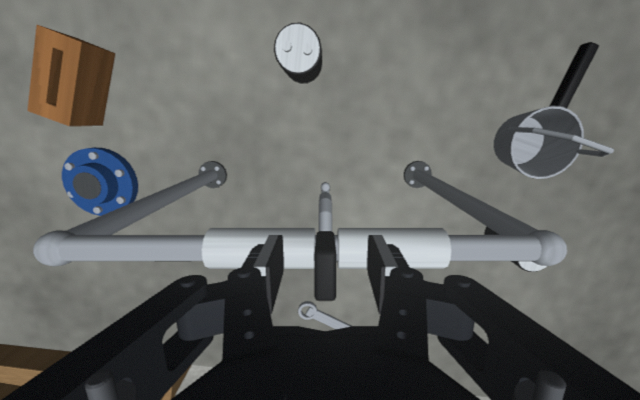

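Run:
```python
from h import *
wp([(.5915,.0282,.40),(.4175,.311,.30)])
```

```text
[0.5915 0.0282 0.4   ] -> [ 0.    0.   -4.18]
[0.4175 0.311  0.3   ] -> [ 4.46 10.13 -0.85]
```

Call:
step_arm(moves=[{"hand": 50, "travel": [0, 0, -0.3], "yaw": 0}, {"hand": 50, "travel": [0, 0, -0.8], "yaw": 0}, {"hand": 60, "travel": [0, 0, -1.6], "yaw": 0}, {"hand": 70, "travel": [0, 0, -2.6], "yaw": 0}, {"hand": 80, "travel": [0.2, 0.4, -3.6], "yaw": 0.3}, {"hand": 85, "travel": [0.7, 1.4, -4], "yaw": 0.6}, {"hand": 85, "travel": [1.2, 2.5, -4], "yaw": 1}, {"hand": 85, "travel": [1.7, 3.7, -3.6], "yaw": 1.4}, {"hand": 85, "travel": [2.2, 4.9, -3.1], "yaw": 1.8}, {"hand": 85, "travel": [2.7, 6.1, -2.6], "yaw": 2.2}, {"hand": 85, "travel": [3.2, 7.3, -2.1], "yaw": 2.7}, {"hand": 85, "travel": [3.7, 8.5, -1.6], "yaw": 2.7}, {"hand": 85, "travel": [4.2, 9.5, -1.1], "yaw": 2.7}, {"hand": 85, "travel": [4.5, 10.1, -0.9], "yaw": 2.7}, {"hand": 85, "travel": [4.5, 10.1, -0.9], "yaw": 2.7}, {"hand": 85, "travel": [4.5, 10.1, -0.9], "yaw": 2.7}, {"hand": 85, "travel": [4.5, 10.1, -0.9], "yaw": 2.7}])

```text
time: 16.9
ee_pos: [0.4176, 0.3091, 0.3027]
ee_rot: [0.001, 0.074, 0.997, 0.0]
contact_force: [0.7, -1.0, 0.4]
finger_gap: 0.0848
```

Run:
```python
from h import *
im,c=shot("wrist","w12")
import pickle; pickle.dump(c,open("w12.pkl","wb"))
s=r.sense(); print(s['ee_pos'],s['ee_rot'],s['joints'],s['joint_vel'].round(3))
im,c=shot("side","s12");crop(im,200,110,400,260,4,"s12c")
```

```text
[0.41761174 0.30903559 0.30247292] [5.14349856e-04 7.41050535e-02 9.97250212e-01 4.36259868e-04] [-0.95520521  0.05995559  0.24247891  1.63687856 -0.01438815  1.44517703
  0.71108858] [ 0.001  0.003 -0.003  0.007 -0.004 -0.003 -0.001]
```

View pics/w12.png

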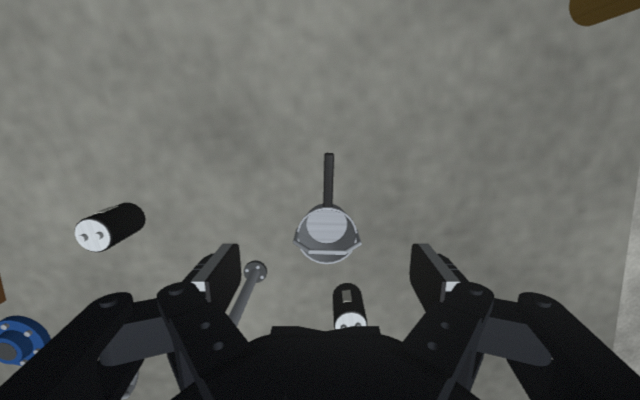

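View pics/s12c.png

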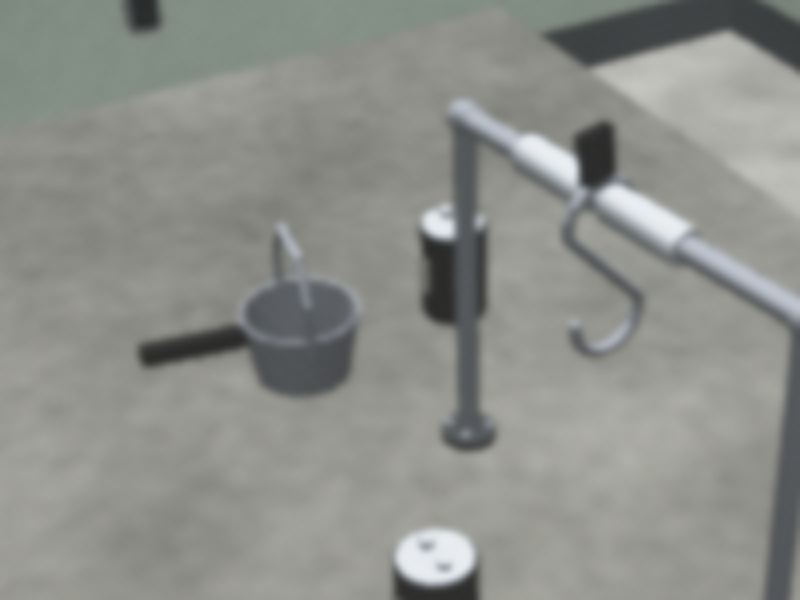

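Run:
```python
from h import *
im=cv2.imread("pics/w12.png"); crop(im,280,140,380,275,5,"w12c")
```

```text
(no output)
```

View pics/w12c.png

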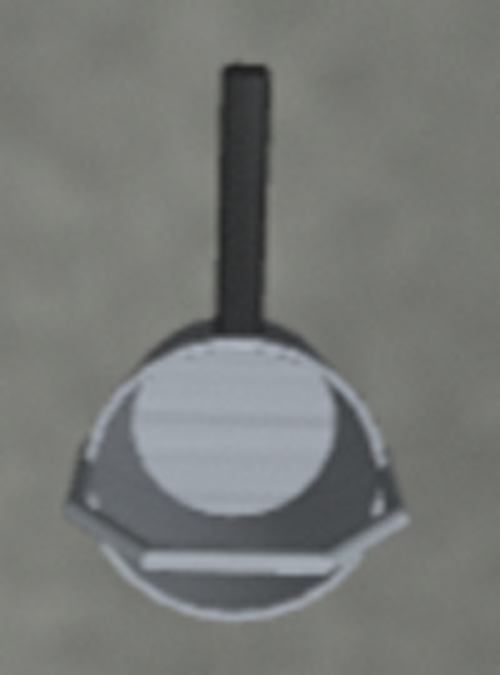

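Run:
```python
from h import *
import pickle
c=pickle.load(open("w12.pkl","rb")); f=lambda x,y:(280+x/5,140+y/5)
e=onz(c,f(245,76),.05); q=onz(c,f(241,330),.05); b=onz(c,f(240,563),.117)
bl=onz(c,f(143,561),.115);br=onz(c,f(335,565),.115)
print("end",e,"root",q,"bail",b,"crown ends",bl,br)
L=[onz(c,f(*p),.055) for p in [(237,338),(237,618),(83,478),(390,478)]]; print(np.array(L))
h=q-e; print("handle yaw",np.arctan2(h[1],h[0]),"crown yaw", np.arctan2(-(br-bl)[0],(br-bl)[1]))
d=(b-e)[:2]; print("bail-end yaw",np.arctan2(d[1],d[0]),np.linalg.norm(d))
s=r.sense(); Rm=qR(s['ee_rot']); print("tool yaw",np.arctan2(-Rm[0,1],Rm[1,1]))
```

```text
end [0.39683043 0.31688962 0.05      ] root [0.46900629 0.30522229 0.05      ] bail [0.50943684 0.29818847 0.117     ] crown ends [0.50621153 0.27387728 0.115     ] [0.51453029 0.32179043 0.115     ]
[[0.46970016 0.30389959 0.055     ]
 [0.55736577 0.29101501 0.055     ]
 [0.50558058 0.25285744 0.055     ]
 [0.51898351 0.34214779 0.055     ]]
handle yaw -0.16026509492363844 crown yaw -0.17190790188487315
bail-end yaw -0.16457328921369965 0.11414874561283919
tool yaw -0.14826622827710603
```

Run:
```python
from h import *
wp([(.4187,.3128,.06),(.4187,.3128,.026)])
```

```text
[0.4187 0.3128 0.06  ] -> [-0.02  0.12  8.08]
[0.4187 0.3128 0.026 ] -> [-0.02  0.12  9.21]
```

Call:
step_arm(moves=[{"hand": 85, "travel": [0, 0.1, 1], "yaw": 0.1}, {"hand": 85, "travel": [0, 0.1, 2.3], "yaw": 0.1}, {"hand": 85, "travel": [0, 0.1, 3.7], "yaw": 0.1}, {"hand": 85, "travel": [0, 0.1, 5.1], "yaw": 0.1}, {"hand": 85, "travel": [0, 0.1, 6.4], "yaw": 0.1}, {"hand": 85, "travel": [0, 0.1, 7.4], "yaw": 0.1}, {"hand": 85, "travel": [0, 0.1, 8], "yaw": 0.1}, {"hand": 85, "travel": [0, 0.1, 8], "yaw": 0.1}, {"hand": 85, "travel": [0, 0.1, 8], "yaw": 0.1}])

```text
time: 17.9
ee_pos: [0.4177, 0.3128, 0.0623]
ee_rot: [0.0, 0.079, 0.997, 0.0]
contact_force: [0.6, 0.1, -0.9]
finger_gap: 0.0852
```

Run:
```python
from h import *
im,c=shot("wrist","w13")
s=r.sense(); print(s['ee_pos'])
wp([(.4187,.3128,.026)])
im,c=shot("top","t13"); crop(im,120,160,280,290,5,"t13c")
```

```text
[0.4179789  0.31322076 0.06287777]
[0.4187 0.3128 0.026 ] -> [-0.02 -0.01  1.23]
```

View pics/w13.png

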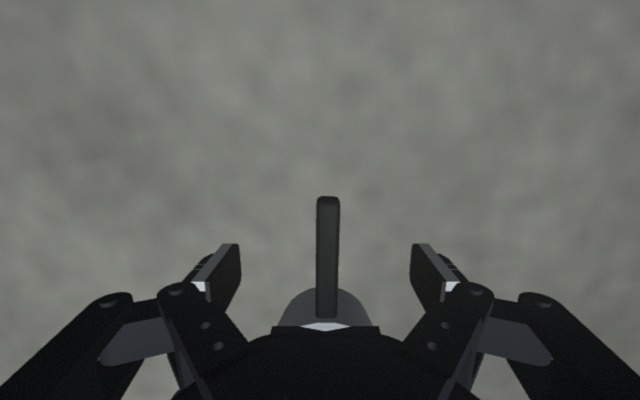

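Call:
step_arm(moves=[{"hand": 85, "travel": [0, 0, 0.4], "yaw": 0}, {"hand": 85, "travel": [0, 0, 0.8], "yaw": 0}, {"hand": 85, "travel": [0, 0, 1.2], "yaw": 0}, {"hand": 65, "travel": [0, 0, 1.2], "yaw": 0}, {"hand": 45, "travel": [0, 0, 1.2], "yaw": 0}, {"hand": 30, "travel": [0, 0, 1.2], "yaw": 0}, {"hand": 22, "travel": [0, 0, 1.2], "yaw": 0}, {"hand": 17, "travel": [0, 0, 1.2], "yaw": 0}, {"hand": 13, "travel": [0, 0, 1.2], "yaw": 0}, {"hand": 8, "travel": [0, 0, 1.2], "yaw": 0}, {"hand": 4, "travel": [0, 0, 1.2], "yaw": 0}, {"hand": 4, "travel": [0, 0, 1.2], "yaw": 0}])

```text
time: 19.2
ee_pos: [0.417, 0.3131, 0.0257]
ee_rot: [0.0, 0.078, 0.997, 0.0]
contact_force: [-1.3, -0.4, 4.1]
finger_gap: 0.0126
```

Call:
step_arm(moves=[{"hand": 2, "travel": [0, 0, -0.1], "yaw": 0}, {"hand": 2, "travel": [0, 0, -0.3], "yaw": 0}, {"hand": 2, "travel": [0, 0, -0.6], "yaw": 0}, {"hand": 2, "travel": [0, 0, -1], "yaw": 0}, {"hand": 2, "travel": [0, 0, -1.4], "yaw": 0}, {"hand": 2, "travel": [0, 0, -1.5], "yaw": 0}, {"hand": 2, "travel": [0, 0, -1.5], "yaw": 0}])

```text
time: 19.9
ee_pos: [0.4173, 0.3133, 0.0714]
ee_rot: [0.0, 0.078, 0.997, 0.001]
contact_force: [-0.6, -1.1, -3.4]
finger_gap: 0.0123
```

Run:
```python
from h import *
im,c=shot("side","s14");crop(im,210,110,410,250,4,"s14c")
s=r.sense(); print(s['ee_pos'],s['ee_rot'],s['finger_gap'],s['contact_force'],s['ft_torque'])
```

```text
[0.41699057 0.31305119 0.0707403 ] [1.16912356e-04 7.82603583e-02 9.96932911e-01 2.72088987e-04] 0.012847186450100722 [-0.01001121  0.61766953 -1.9421544 ] [0.03150139 0.16485225 0.00139132]
```

View pics/s14c.png

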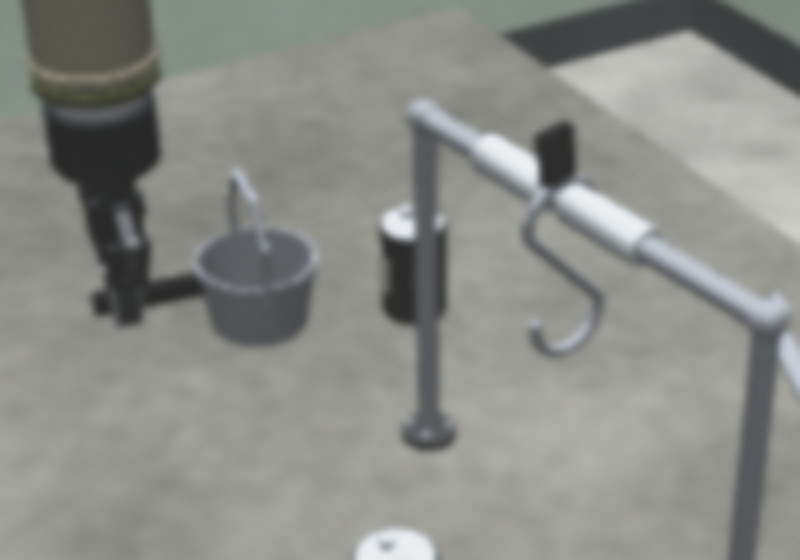

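Run:
```python
from h import *
im=cv2.imread("pics/s14.png"); crop(im,325,130,385,205,8,"s14d")
```

```text
(no output)
```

View pics/s14d.png

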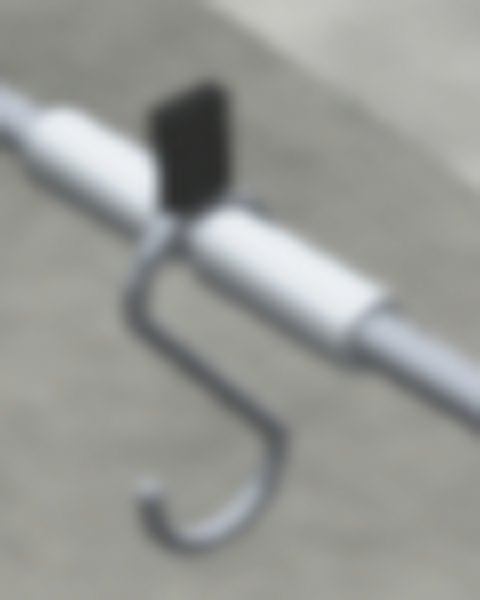

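Run:
```python
from h import *
from scipy.optimize import least_squares
S=cam("side")
def pl(u):
    o,d=ray(S,u); k=((G-o)@V)/(d@V); w=inr(o+k*d); return np.array([w[0]+1.9,w[2]-1.8])
f=lambda p:pl((325+p[0]/8,130+p[1]/8))
lt=f((147,495)); sh=[f(p) for p in[(165,338),(210,376),(250,408)]]; lo=[f(p) for p in [(277,455),(260,500),(215,535),(180,535),(158,512)]]; up=[f((137,285)),(f((148,262)))]
n=np.array([70,52])/87.2
def loc(p,x):
    d=p-x[:2]; c,s=np.cos(x[2]),np.sin(x[2]); return np.array([c*d[0]+s*d[1],-s*d[0]+c*d[1]])
def res(x):
    return np.array([*(loc(lt,x)-[-26,-62]),*[(loc(q,x)-[-26,0])@n for q in sh],*[np.hypot(*(loc(q,x)-[0,-70]))-26 for q in lo],*[np.hypot(*loc(q,x))-26 for q in up]])
for fix in (0,1):
    g=(lambda x:res([x[0],241,x[2]]) )if fix else res
    q=least_squares(g,[0,241,0],loss='soft_l1'); print(q.x,g(q.x).round(1))
    x=q.x; print("lower curl bottom(axis of bail)", x[0]+89*np.sin(x[2]), (241 if fix else x[1])-89*np.cos(x[2]), "ltip",lt)
```

```text
[3.21094772e+00 2.33310909e+02 1.45878018e-01] [-2.7 -2.3  1.6  0.2 -0.6 -1.   1.1 -0.2 -1.3 -0.5  0.4 -0.1]
lower curl bottom(axis of bail) 16.148092518993288 145.2562088070476 ltip [-15.8 165.5]
[4.31682745e+00 2.41000000e+02 8.29490551e-02] [ -0.3 -11.6  -4.2  -3.9  -3.1   4.5   8.7   7.    3.2  -0.5   0.   -2.7]
lower curl bottom(axis of bail) 11.690830365228004 152.30600876647316 ltip [-15.8 165.5]
```

Run:
```python
from h import *
T=cam("top");S=cam("side")
im=cv2.imread("pics/top0.png")
for nm,a,b in [("endL",(240,173),(220+382/4,120+70/4)),("endR",(381,154.8),(220+730/4,120+275/4)),("slL",(269.6,168.9),(315+152/10,130+160/10)),("slR",(338,161),(315+568/10,130+410/10)),("gr",(303.8,164.8),(349.3,158)),]:
    p,e=tri((T,a),(S,b)); print(nm,p.round(4),inr(p),np.round(e,4))
s=dict(r.sense()); s['ee_pos']=np.array([.59152,.02813,.27447]); a=.1345; s['ee_rot']=np.array([0,-.068,.9977,0])
c=cam("wrist",s); p,e=tri((c,(325.5,187)),(S,(343.75,191))); print("ltip",inr(p),e)
im=r.camera("top"); cv2.imwrite("pics/t15.png",im); crop(im,270,130,340,190,10,"t15c")
for w in [(-26,0,179),(0,0,152),(-26,0,251),(0,0,291)]: print(w,(proj(T,gp(*w))-[270,130])*10)
```

```text
endL [0.5814 0.1647 0.255 ] [  0.8 136.3 255. ] [0.0008 0.0008]
endR [ 0.623  -0.1354  0.2549] [   1.6 -166.7  254.9] [0.001 0.001]
slL [0.5892 0.1024 0.2573] [1.000e-01 7.350e+01 2.573e+02] [0.0004 0.0004]
slR [ 0.6089 -0.0436  0.2552] [ -0.  -73.7 255.2] [0.001 0.001]
gr [0.5985 0.03   0.2562] [ -0.4   0.6 256.2] [0.0007 0.0007]
ltip [-18.4  -1.4 170.8] [np.float64(0.00044387519147172345), np.float64(0.0004438751914716991)]
(-26, 0, 179) [356.90153332 527.46061358]
(0, 0, 152) [343.46107373 437.13857551]
(-26, 0, 251) [354.70672432 472.43708933]
(0, 0, 291) [337.26485156 314.96445999]
```

View pics/t15c.png

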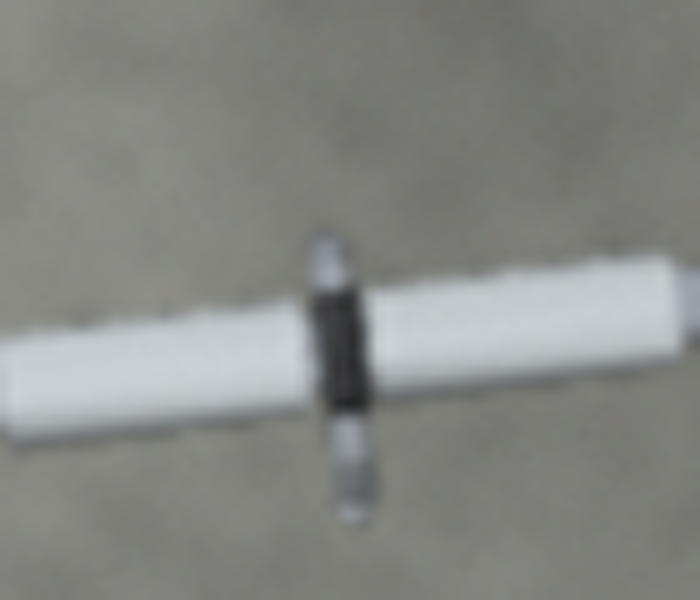

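Run:
```python
from h import *
im=cv2.imread("pics/w11.png"); crop(im,270,160,390,260,6,"w11c")
```

```text
(no output)
```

View pics/w11c.png

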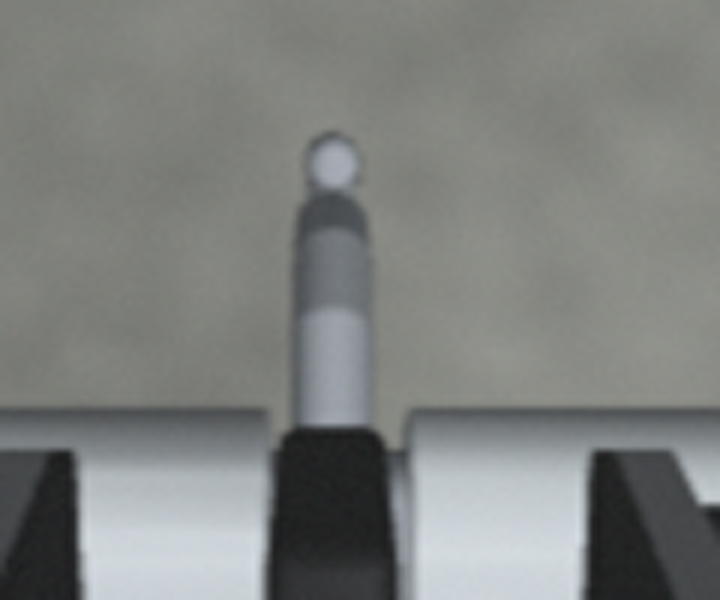

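Run:
```python
from h import *
T=cam("top");S=cam("side")
a=(270+354/10,130+512/10); b=(325+147/8,130+490/8)
p,e=tri((T,a),(S,b)); print("ltip",inr(p),e)
# tab top face centre / tab centre
p,e=tri((T,(270+342/10,130+350/10)),(S,(325+192/8,130+148/8))); print("tab",inr(p),e)
for z in (171,176,180): print(inr(onz(T,a,z/1e3)))
print("crown tip",inr(onz(T,(270+327/10,130+240/10),.245)))
```

```text
ltip [-19.9  -0.6 170.1] [np.float64(0.0012091279344981906), np.float64(0.0012091279344980646)]
tab [ -5.3  -0.6 283.4] [np.float64(0.0007157313806891076), np.float64(0.0007157313806891468)]
[-2.10e+01  1.00e-01  1.71e+02]
[-21.9   0.2 176. ]
[-22.6   0.2 180. ]
crown tip [ 26.2  -0.6 245. ]
```

Run:
```python
from h import *
T=cam("top");S=cam("side")
def P(x,z,th,y=0,dz=0):
    c,s=np.cos(th),np.sin(th); return gp(c*x-s*z,y,241+dz+s*x+c*z)
for th,dz in((0,0),(.1,0),(.1,-7),(.15,-7)):
    print(th,dz)
    for nm,x,z in [("tabTL",-12,64),("tabTR",12,64),("tabBL",-12,28),("tabBR",12,28),("left",-26,0),("sh1",26,-70),("bot",0,-96),("ltip",-26,-62)]:
        w=P(x,z,th,0,dz); print(nm,((proj(S,w)-[325,130])*8).round(),((proj(T,w)-[270,130])*10).round(), end=' | ')
    print()
```

```text
0 0
tabTL [172.  88.] [344. 359.] | tabTR [236.  64.] [329. 243.] | tabBL [169. 198.] [346. 392.] | tabBR [232. 173.] [331. 281.] | left [131. 296.] [355. 481.] | sh1 [255. 436.] [328. 312.] | bot [189. 534.] [344. 443.] | ltip [127. 472.] [357. 527.] | 
0.1 0
tabTL [155.  99.] [348. 390.] | tabTR [219.  67.] [333. 273.] | tabBL [162. 205.] [347. 406.] | tabBR [224. 173.] [333. 293.] | left [131. 304.] [355. 482.] | sh1 [272. 421.] [324. 280.] | bot [212. 522.] [339. 402.] | ltip [143. 472.] [353. 502.] | 
0.1 -7
tabTL [155. 121.] [348. 397.] | tabTR [218.  89.] [333. 281.] | tabBL [161. 226.] [348. 412.] | tabBR [224. 194.] [333. 300.] | left [130. 324.] [355. 488.] | sh1 [271. 440.] [325. 286.] | bot [212. 541.] [339. 408.] | ltip [142. 491.] [354. 507.] | 
0.15 -7
tabTL [146. 127.] [350. 413.] | tabTR [210.  92.] [335. 296.] | tabBL [158. 230.] [348. 419.] | tabBR [220. 194.] [334. 306.] | left [131. 328.] [355. 488.] | sh1 [279. 431.] [323. 271.] | bot [223. 534.] [336. 388.] | ltip [150. 489.] [352. 494.] |
```

Run:
```python
from h import *
im=cv2.imread("pics/s14.png"); crop(im,250,145,300,200,10,"s14p")
im=cv2.imread("pics/t15.png"); crop(im,160,180,230,250,8,"t15p")
T=cam("top");S=cam("side"); b=np.array([.510,.2983,.159])
yp=np.array([.161,.987,0])
for k in(-.022,0,.022): print((proj(S,b+k*yp)-[250,145])*10,(proj(T,b+k*yp)-[160,180])*8)
```

```text
[225.09057127 140.0425137 ] [291.38978327 257.30505917]
[203.8027769  103.86806184] [216.13301971 244.54903447]
[183.07136188  68.63906811] [140.92247515 231.80084389]
```

View pics/s14p.png

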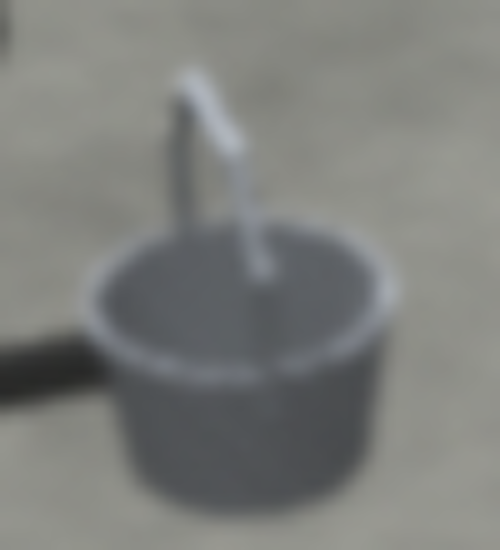

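View pics/t15p.png

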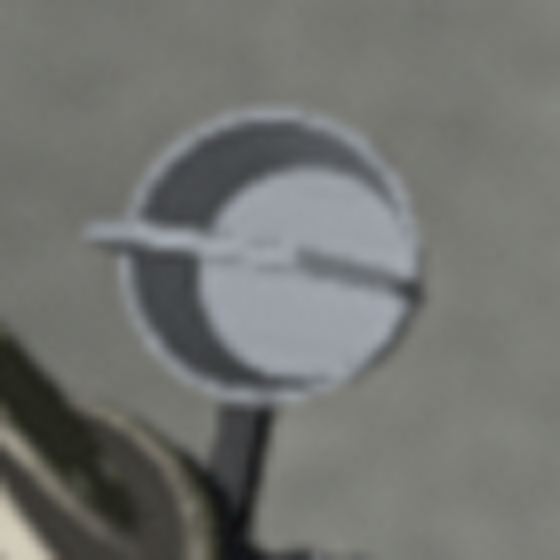

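Run:
```python
from h import *
s=r.sense(); print(s['ee_pos'],s['joints'].round(2),s['contact_force'])
w=G-.06*U-.0942*U
wp([(.417,.313,.115),(.405,.24,.115),(.405,.165,.115),(.415,.08,.115),(w[0],w[1],.112)])
```

```text
[0.41681437 0.31287385 0.07033531] [-0.94  0.26  0.23  1.92 -0.07  0.96  0.74] [-0.48493608  0.11467221 -2.69598192]
[0.417 0.313 0.115] -> [-0.01  0.01 -1.49]
[0.405 0.24  0.115] -> [ 0.01 -2.46 -1.49]
[0.405 0.165 0.115] -> [-0.38 -4.93 -1.49]
[0.415 0.08  0.115] -> [-1.15 -7.68 -1.49]
[0.4462 0.0087 0.112 ] -> [-2.55 -9.86 -1.39]
```

Call:
step_arm(moves=[{"hand": 2, "travel": [0, 0, -0.5], "yaw": 0}, {"hand": 2, "travel": [0, 0, -1], "yaw": 0}, {"hand": 2, "travel": [0, -0.2, -1.5], "yaw": 0}, {"hand": 2, "travel": [0, -0.8, -1.5], "yaw": -0.2}, {"hand": 2, "travel": [0, -1.6, -1.5], "yaw": -0.5}, {"hand": 2, "travel": [0, -2.4, -1.5], "yaw": -0.8}, {"hand": 2, "travel": [-0.1, -3.2, -1.5], "yaw": -1.1}, {"hand": 2, "travel": [-0.2, -4, -1.5], "yaw": -1.4}, {"hand": 2, "travel": [-0.4, -4.9, -1.5], "yaw": -1.7}, {"hand": 2, "travel": [-0.6, -5.7, -1.5], "yaw": -2}, {"hand": 2, "travel": [-0.9, -6.6, -1.5], "yaw": -2.3}, {"hand": 2, "travel": [-1.2, -7.6, -1.5], "yaw": -2.6}, {"hand": 2, "travel": [-1.6, -8.4, -1.5], "yaw": -2.8}, {"hand": 2, "travel": [-2, -9.1, -1.5], "yaw": -2.8}, {"hand": 2, "travel": [-2.3, -9.5, -1.45], "yaw": -2.8}, {"hand": 2, "travel": [-2.5, -9.8, -1.4], "yaw": -2.8}, {"hand": 2, "travel": [-2.5, -9.8, -1.4], "yaw": -2.8}, {"hand": 2, "travel": [-2.5, -9.8, -1.4], "yaw": -2.8}, {"hand": 2, "travel": [-2.5, -9.8, -1.4], "yaw": -2.8}])

```text
time: 21.9
ee_pos: [0.4448, 0.0115, 0.1125]
ee_rot: [-0.0, -0.069, 0.998, 0.0]
contact_force: [-0.5, 0.1, -2.6]
finger_gap: 0.013
```

Run:
```python
from h import *
im,c=shot("side","s16");crop(im,290,130,390,230,7,"s16c")
s=r.sense(); print(s['ee_pos'],inr(s['ee_pos']),s['finger_gap'],s['contact_force'],s['joint_vel'].round(3)); Rm=qR(s['ee_rot']); print(np.arctan2(-Rm[0,1],Rm[1,1]))
im,c=shot("top","t16");crop(im,270,130,370,230,7,"t16c")
```

```text
[0.44486157 0.0115065  0.11251846] [-155.2    2.9  112.5] 0.013108261247895457 [-1.06482521  0.51659328 -2.64894004] [-0.001  0.002 -0.001 -0.003 -0.001  0.     0.003]
0.13760166732484236
```

View pics/s16c.png

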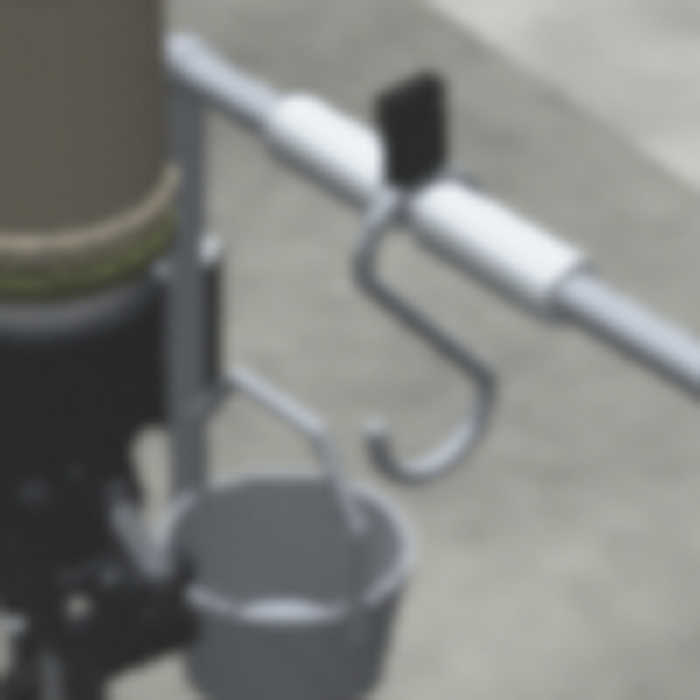

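View pics/t16c.png

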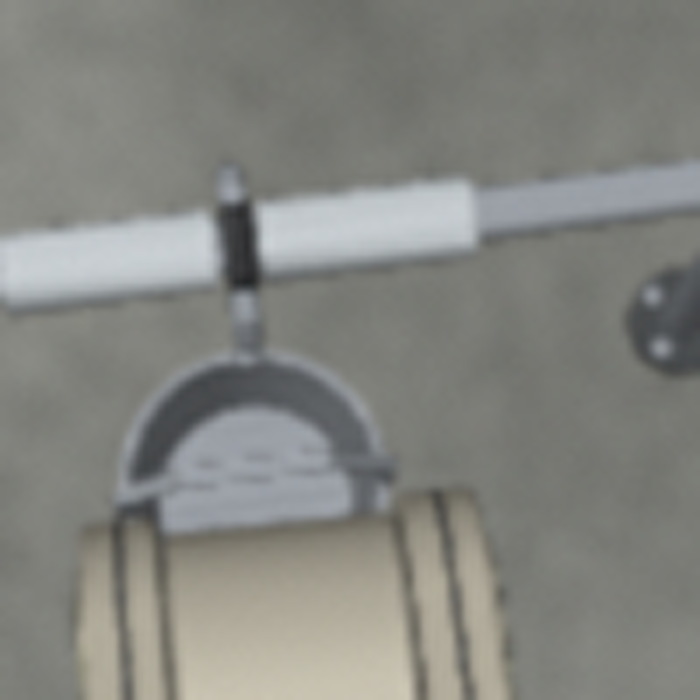

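Run:
```python
from h import *
T=cam("top");S=cam("side")
f=lambda x,y:(290+x/7,130+y/7); t=lambda x,y:(270+x/7,130+y/7)
def pl(u,v=0):
    q=G+V*v/1e3; o,d=ray(S,u); k=((q-o)@V)/(d@V); return inr(o+k*d)
print("ring edge",pl(f(180,170),-20),pl(f(180,170),0),"cyl",pl(f(168,20),0))
for z in(.3,.35,.4,.45): print(z,inr(onz(T,t(280,520),z)))
print("bail", tri((T,t(259,464)),(S,f(278,402)))[0], inr(tri((T,t(259,464)),(S,f(278,402)))[0]), "crown ends side",pl(f(237,377),22),pl(f(320,431),-22))
print("crown mid top at z.2",inr(onz(T,t(259,464),.2)), "ltip",inr(tri((T,t(246,352)),(S,f(377,428)))[0]))
print("hook ltip top",inr(onz(T,t(246,352),.176)),"curl c",inr(onz(T,t(237,240),.3)))
```

```text
ring edge [-115.5  -20.   315.4] [-100.5   -0.   301.4] cyl [-104.2    0.   354.6]
0.3 [-90.6  -1.3 300. ]
0.35 [-96.6  -0.4 350. ]
0.4 [-102.6    0.5  400. ]
0.45 [-108.6    1.4  450. ]
bail [0.53970936 0.02273247 0.19689551] [-59.7   1.3 196.9] crown ends side [-61.1  22.  197. ] [-60.4 -22.  197.7]
crown mid top at z.2 [-60.1   1.3 200. ] ltip [-17.7  -0.2 169.4]
hook ltip top [-19.7   0.5 176. ] curl c [ -7.6   0.6 300. ]
```

Call:
step_arm(moves=[{"hand": 2, "travel": [-0.2, -0.03, 0], "yaw": 0}, {"hand": 2, "travel": [-0.5, -0.07, 0], "yaw": 0}, {"hand": 2, "travel": [-0.8, -0.07, 0], "yaw": 0}, {"hand": 2, "travel": [-1.05, -0.07, 0], "yaw": 0}, {"hand": 2, "travel": [-1.2, -0.07, 0], "yaw": 0}, {"hand": 2, "travel": [-1.27, -0.07, 0], "yaw": 0}, {"hand": 2, "travel": [-1.27, -0.07, 0], "yaw": 0}, {"hand": 2, "travel": [-1.27, -0.07, 0], "yaw": 0}])

```text
time: 22.8
ee_pos: [0.483, 0.0139, 0.1124]
ee_rot: [-0.0, -0.068, 0.998, 0.0]
contact_force: [1.1, 0.2, -2.2]
finger_gap: 0.0132
```

Run:
```python
from h import *
im,c=shot("side","s17");crop(im,310,130,390,210,8,"s17c")
s=r.sense(); print(s['ee_pos'],inr(s['ee_pos']),s['finger_gap'],s['contact_force'],s['joint_vel'].round(3))
im,c=shot("top","t17");crop(im,270,130,350,210,7,"t17c")
```

```text
[0.48298445 0.01388076 0.11246261] [-1.171e+02  1.000e-01  1.125e+02] 0.012891474339615414 [-0.48407923  0.09752105 -2.23043268] [-0.    -0.005  0.001  0.002  0.001  0.     0.002]
```

View pics/s17c.png

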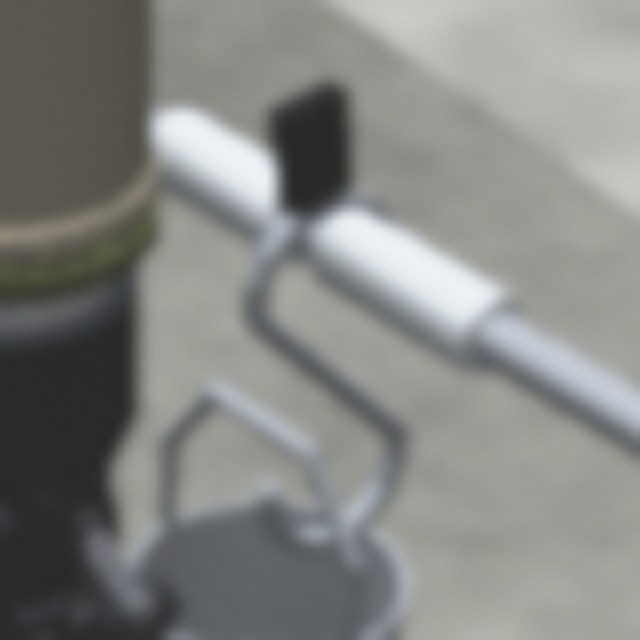

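View pics/t17c.png

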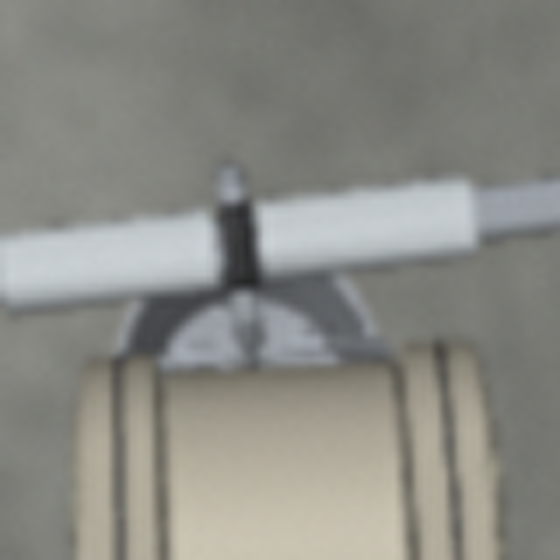

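Call:
step_arm(moves=[{"hand": 2, "travel": [-0.15, 0, 0.03], "yaw": 0}, {"hand": 2, "travel": [-0.35, 0, 0.15], "yaw": 0}, {"hand": 2, "travel": [-0.5, 0, 0.33], "yaw": 0}, {"hand": 2, "travel": [-0.65, 0, 0.53], "yaw": 0}, {"hand": 2, "travel": [-0.75, 0, 0.73], "yaw": 0}, {"hand": 2, "travel": [-0.75, 0, 0.73], "yaw": 0}, {"hand": 2, "travel": [-0.75, 0, 0.73], "yaw": 0}])

```text
time: 23.6
ee_pos: [0.5053, 0.0168, 0.0903]
ee_rot: [-0.0, -0.068, 0.998, -0.0]
contact_force: [-0.1, 0.7, -2.6]
finger_gap: 0.013
```

Run:
```python
from h import *
im,c=shot("side","s18");crop(im,310,130,390,210,8,"s18c")
s=r.sense(); print(s['ee_pos'],inr(s['ee_pos']),s['finger_gap'],s['contact_force'],s['joint_vel'].round(3))
```

```text
[0.5054031  0.0168861  0.09054917] [-94.4   0.1  90.5] 0.013151719181173003 [ 0.03845284 -0.74860734 -2.33238822] [-0.    -0.006  0.001 -0.002 -0.     0.001 -0.   ]
```

View pics/s18c.png

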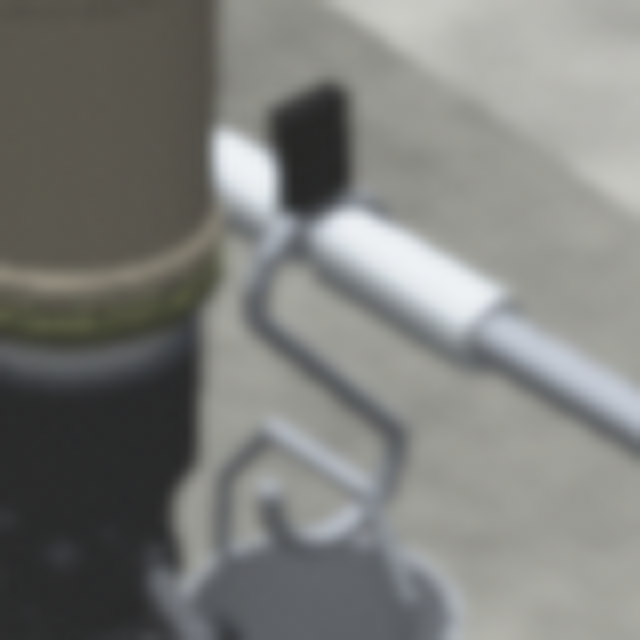

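Call:
step_arm(moves=[{"hand": 2, "travel": [0, 0, 0.15], "yaw": 0}, {"hand": 2, "travel": [0, 0, 0.3], "yaw": 0}, {"hand": 2, "travel": [0, 0, 0.42], "yaw": 0}, {"hand": 2, "travel": [0, 0, 0.5], "yaw": 0}, {"hand": 2, "travel": [0, 0, 0.55], "yaw": 0}, {"hand": 2, "travel": [0, 0, 0.55], "yaw": 0}])

```text
time: 24.25
ee_pos: [0.5054, 0.017, 0.0739]
ee_rot: [-0.0, -0.068, 0.998, -0.0]
contact_force: [-0.1, -0.4, -0.1]
finger_gap: 0.0131
```

Call:
step_arm(moves=[{"hand": 2, "travel": [0, 0, 0.04], "yaw": 0}, {"hand": 2, "travel": [0, 0, 0.07], "yaw": 0}, {"hand": 2, "travel": [0, 0, 0.07], "yaw": 0}])

```text
time: 24.55
ee_pos: [0.5055, 0.017, 0.0719]
ee_rot: [-0.0, -0.068, 0.998, 0.0]
contact_force: [0.2, -0.7, -2.3]
finger_gap: 0.0129
```

Run:
```python
from h import *
im,c=shot("side","s19");crop(im,310,130,390,210,8,"s19c")
s=r.sense(); print(s['ee_pos'],inr(s['ee_pos']),s['finger_gap'],s['contact_force'],s['ft_torque'])
```

```text
[0.50549565 0.01702715 0.07199643] [-94.3   0.2  72. ] 0.01285083148693238 [-0.67518851  0.30242306 -1.4095959 ] [ 0.06020201  0.21630782 -0.00391613]
```

View pics/s19c.png

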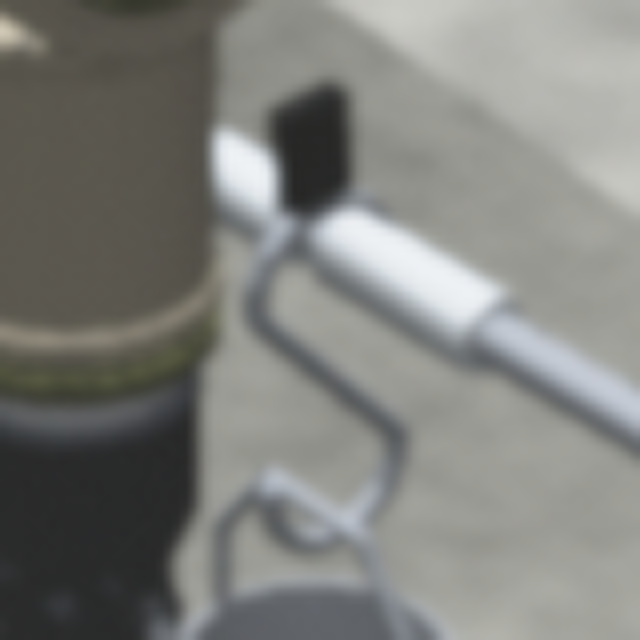

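Call:
step_arm(moves=[{"hand": 2, "travel": [0, 0, 0.04], "yaw": 0}, {"hand": 2, "travel": [0, 0, 0.07], "yaw": 0}, {"hand": 2, "travel": [0, 0, 0.07], "yaw": 0}])

```text
time: 24.9
ee_pos: [0.5054, 0.017, 0.0698]
ee_rot: [-0.0, -0.068, 0.998, 0.0]
contact_force: [-0.2, -0.1, -1.3]
finger_gap: 0.0126
```

Call:
step_arm(moves=[{"hand": 2, "travel": [0, 0, 0.03], "yaw": 0}, {"hand": 2, "travel": [0, 0, 0.06], "yaw": 0}, {"hand": 2, "travel": [0, 0, 0.06], "yaw": 0}])

```text
time: 25.2
ee_pos: [0.5054, 0.017, 0.068]
ee_rot: [-0.0, -0.068, 0.998, 0.0]
contact_force: [0.6, 1.0, -2.0]
finger_gap: 0.0128
```

Call:
step_arm(moves=[{"hand": 2, "travel": [0, 0, 0.03], "yaw": 0}, {"hand": 2, "travel": [0, 0, 0.05], "yaw": 0}, {"hand": 2, "travel": [0, 0, 0.05], "yaw": 0}])

```text
time: 25.5
ee_pos: [0.5056, 0.017, 0.0666]
ee_rot: [0.0, -0.068, 0.998, 0.0]
contact_force: [0.1, -0.4, -0.6]
finger_gap: 0.013
```

Run:
```python
from h import *
s=r.sense(); print(s['ee_pos'],inr(s['ee_pos']),s['finger_gap'],s['contact_force'],s['ft_torque'])
```

```text
[0.50555613 0.01700661 0.06658366] [-94.3   0.2  66.6] 0.013027254616099526 [ 0.08354263 -0.44199463 -0.64871531] [-0.0309956   0.07378086  0.00588814]
```

Call:
step_arm(moves=[{"hand": 2, "travel": [0, 0, 0.03], "yaw": 0}, {"hand": 2, "travel": [0, 0, 0.03], "yaw": 0}])

```text
time: 25.7
ee_pos: [0.5058, 0.017, 0.0658]
ee_rot: [0.0, -0.068, 0.998, 0.0]
contact_force: [0.4, -0.3, -0.4]
finger_gap: 0.0127
```

Run:
```python
from h import *
im,c=shot("side","s20");crop(im,310,130,390,210,8,"s20c")
s=r.sense(); print(s['ee_pos'],inr(s['ee_pos']),s['finger_gap'],s['contact_force'],s['ft_torque'])
im,c=shot("top","t20");s=r.sense(); print(s['contact_force'],s['ft_torque'])
```

```text
[0.50580559 0.01703256 0.06588574] [-94.    0.2  65.9] 0.012841390621128754 [0.06977002 0.25303892 0.46988383] [-0.01813759 -0.06166251  0.01970234]
[0.24792355 0.58717779 1.27963394] [-0.05614758 -0.07169444  0.01448759]
```

View pics/s20c.png

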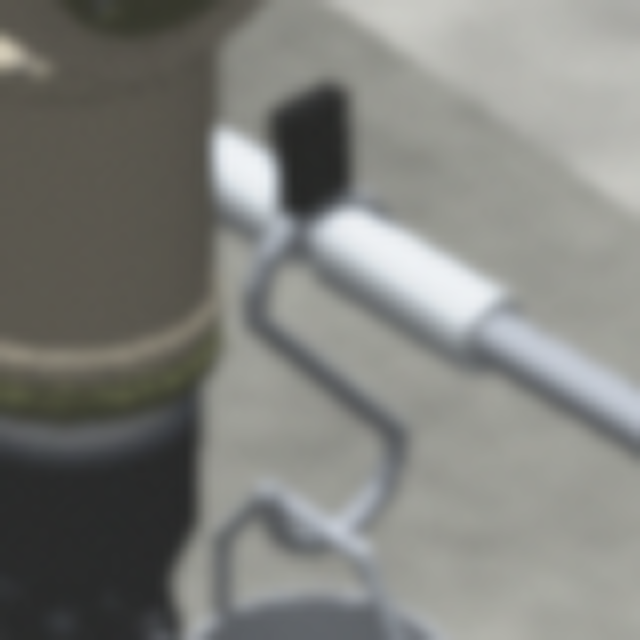

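Call:
step_arm(moves=[{"hand": 13, "travel": [0, 0, 0], "yaw": 0}, {"hand": 14, "travel": [0, 0, 0], "yaw": 0}, {"hand": 15, "travel": [0, 0, 0], "yaw": 0}, {"hand": 16, "travel": [0, 0, 0], "yaw": 0}, {"hand": 18, "travel": [0, 0, 0], "yaw": 0}, {"hand": 22, "travel": [0, 0, 0], "yaw": 0}, {"hand": 28, "travel": [0, 0, 0], "yaw": 0}, {"hand": 36, "travel": [0, 0, 0], "yaw": 0}, {"hand": 45, "travel": [0, 0, 0], "yaw": 0}, {"hand": 50, "travel": [0, 0, 0], "yaw": 0}])

```text
time: 26.8
ee_pos: [0.5055, 0.017, 0.0657]
ee_rot: [0.0, -0.068, 0.998, 0.0]
contact_force: [-0.1, -0.1, 0.6]
finger_gap: 0.0502
```

Run:
```python
from h import *
im,c=shot("side","s21");crop(im,280,130,400,240,6,"s21c")
s=r.sense(); print(s['ee_pos'],inr(s['ee_pos']),s['finger_gap'],s['contact_force'],s['ft_torque'])
im,c=shot("wrist","w21")
```

```text
[0.50551989 0.01699486 0.06569817] [-94.3   0.2  65.7] 0.04998023068633631 [-0.02863099  0.35495277  1.19729401] [-0.00275917  0.01566591  0.00693335]
```

View pics/s21c.png

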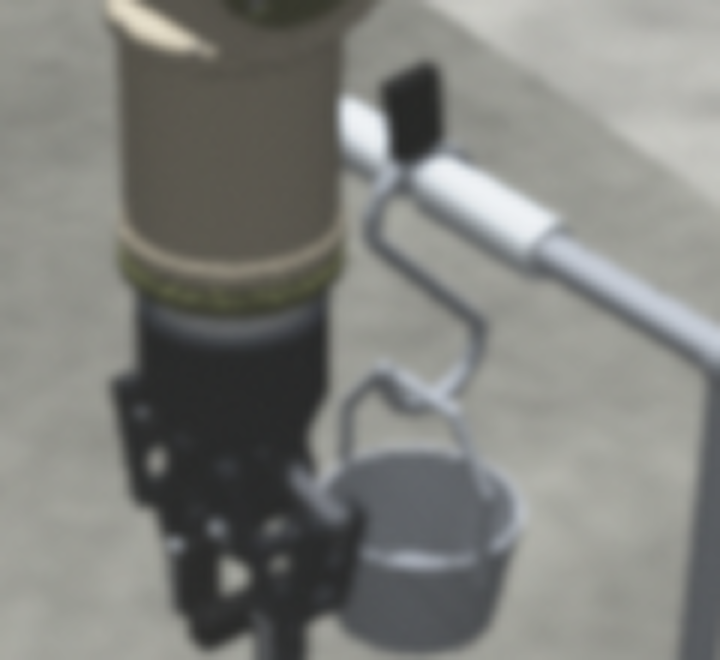

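View pics/w21.png

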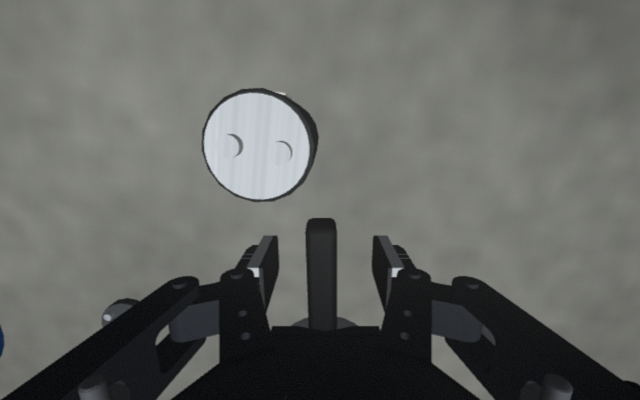

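Call:
step_arm(moves=[{"hand": 50, "travel": [0.02, -0.1, -0.1], "yaw": 0}, {"hand": 50, "travel": [0.05, -0.1, -0.4], "yaw": 0}, {"hand": 50, "travel": [0.05, -0.1, -0.8], "yaw": 0}, {"hand": 50, "travel": [0.05, -0.1, -1.3], "yaw": 0}, {"hand": 50, "travel": [0.1, -0.1, -1.8], "yaw": 0}, {"hand": 50, "travel": [0.3, -0.1, -2.3], "yaw": 0}, {"hand": 50, "travel": [0.7, -0.1, -2.8], "yaw": 0}, {"hand": 50, "travel": [1.2, -0.1, -3.4], "yaw": 0}, {"hand": 50, "travel": [1.7, -0.1, -4], "yaw": 0}, {"hand": 50, "travel": [2, -0.1, -4.4], "yaw": 0}, {"hand": 50, "travel": [2, -0.1, -4.4], "yaw": 0}])

```text
time: 28.0
ee_pos: [0.4469, 0.0058, 0.2002]
ee_rot: [0.002, -0.068, 0.998, 0.001]
contact_force: [0.3, -0.0, 0.0]
finger_gap: 0.05
```

Run:
```python
from h import *
im,c=shot("side","s22");crop(im,280,130,400,240,6,"s22c")
s=r.sense(); print(s['ee_pos'],inr(s['ee_pos']),s['contact_force'],s['ft_torque'])
im,c=shot("wrist","w22")
```

```text
[0.44696404 0.00596451 0.19899559] [-153.8   -2.9  199. ] [ 0.15646997  0.29875921 -0.79303113] [-0.03335678  0.03664332  0.01373971]
```

View pics/s22c.png

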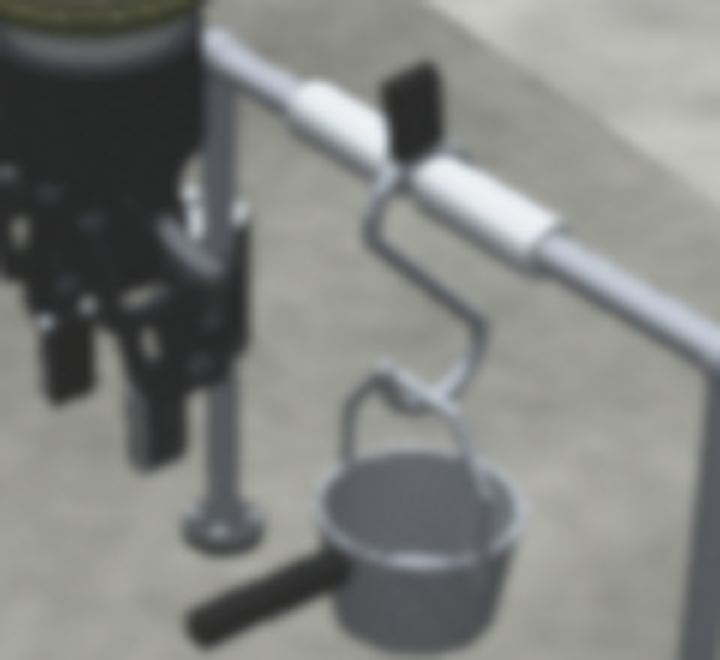

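View pics/w22.png

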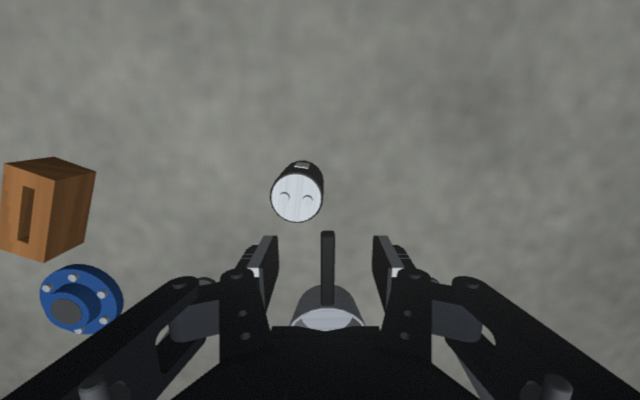

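Call:
step_arm(moves=[{"hand": 50, "travel": [0.5, 0, -1], "yaw": 0}, {"hand": 50, "travel": [0.8, 0, -2], "yaw": 0}, {"hand": 50, "travel": [1, 0.5, -3], "yaw": 0}, {"hand": 50, "travel": [1, 1.5, -4], "yaw": 0}, {"hand": 50, "travel": [1, 2.5, -4.5], "yaw": 0}, {"hand": 50, "travel": [1, 3.5, -4.5], "yaw": 0}, {"hand": 50, "travel": [1, 4.5, -4.5], "yaw": 0}, {"hand": 50, "travel": [1, 5, -4.5], "yaw": 0}, {"hand": 50, "travel": [1, 5, -4.5], "yaw": 0}, {"hand": 50, "travel": [1, 5, -4.5], "yaw": 0}])

```text
time: 29.1
ee_pos: [0.3968, 0.1494, 0.3323]
ee_rot: [-0.0, -0.068, 0.998, -0.0]
contact_force: [-0.2, -1.2, 0.4]
finger_gap: 0.0498
```

Run:
```python
from h import *
a,c=shot("side","s23");crop(a,300,130,400,240,6,"s23c")
t,c=shot("top","t23");crop(t,270,130,370,230,6,"t23c")
for i in range(4): r.camera("wrist")
b,c=shot("side","s24"); d=cv2.absdiff(a,b)[130:240,300:400]; print("diff",d.max(),d.mean())
b0=cv2.imread("pics/s22.png"); d=cv2.absdiff(b0,b)[130:240,330:400]; print("vs s22",d.max(),d.mean())
s=r.sense(); print(s['ee_pos'],s['contact_force'])
```

```text
diff 15 0.45666666666666667
vs s22 16 1.9587012987012986
[0.39646925 0.14986772 0.33278607] [ 0.17123814 -1.08000062  0.49499249]
```

View pics/s23c.png

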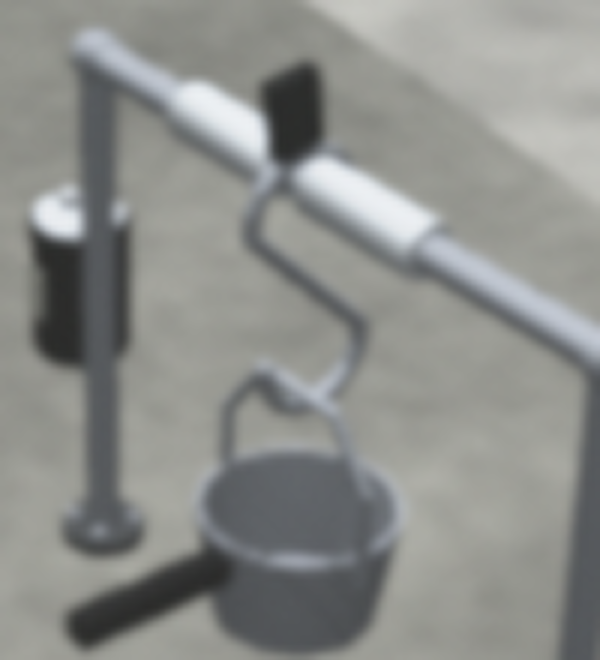

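View pics/t23.png

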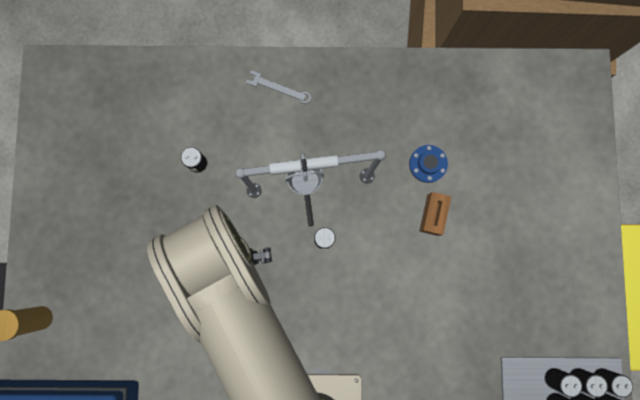

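Call:
step_arm(moves=[{"hand": 50, "travel": [0, 0, 0], "yaw": 0}, {"hand": 50, "travel": [0, 0, 0], "yaw": 0}, {"hand": 50, "travel": [0, 0, 0], "yaw": 0}, {"hand": 50, "travel": [0, 0, 0], "yaw": 0}, {"hand": 50, "travel": [0, 0, 0], "yaw": 0}, {"hand": 50, "travel": [0, 0, 0], "yaw": 0}, {"hand": 50, "travel": [0, 0, 0], "yaw": 0}, {"hand": 50, "travel": [0, 0, 0], "yaw": 0}, {"hand": 50, "travel": [0, 0, 0], "yaw": 0}, {"hand": 50, "travel": [0, 0, 0], "yaw": 0}])

```text
time: 30.45
ee_pos: [0.3963, 0.1504, 0.3327]
ee_rot: [0.0, -0.068, 0.998, 0.0]
contact_force: [-0.1, 0.6, 0.2]
finger_gap: 0.0498
```

Run:
```python
from h import *
a,c=shot("side","s25")
for i in range(4): r.camera("wrist")
b,c=shot("side","s26"); d=cv2.absdiff(a,b)[130:240,300:400]; print("diff",d.max(),d.mean()); e=cv2.absdiff(a,b)[280:380,360:480]; print("static ref",e.max(),e.mean())
S=cam("side");T=cam("top"); t=cv2.imread("pics/t23.png"); crop(t,280,145,340,235,8,"t23d"); crop(a,300,185,370,245,10,"s25d")
```

```text
diff 14 0.39051515151515154
static ref 2 0.3646388888888889
```

View pics/s25d.png

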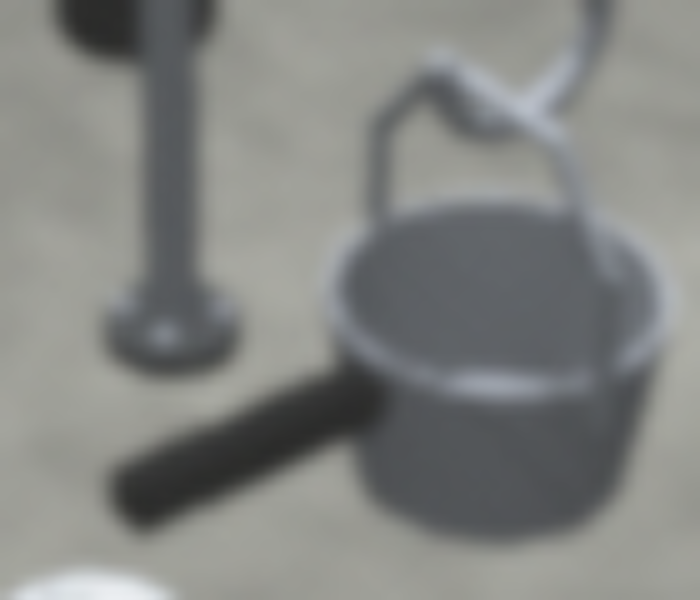

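View pics/t23d.png

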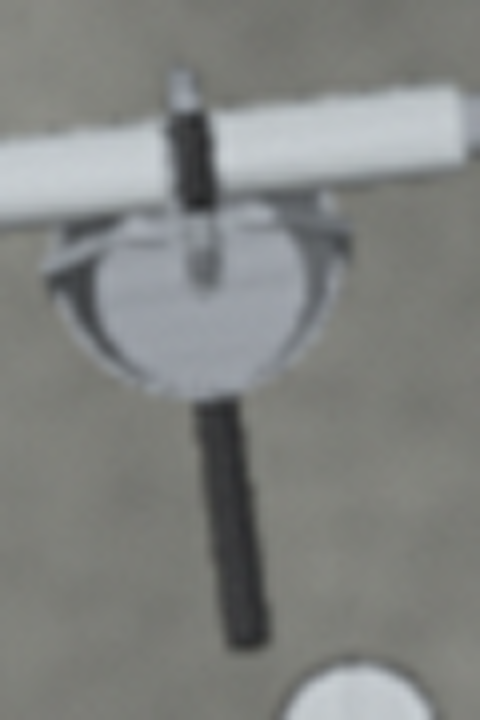

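Run:
```python
from h import *
S=cam("side");T=cam("top")
p,e=tri((T,(280+247/8,145+638/8)),(S,(300+130/10,185+492/10))); print("handle end",inr(p),e)
p2,e=tri((T,(280+216/8,145+405/8)),(S,(300+365/10,185+395/10))); print("root",inr(p2),e)
p3,e=tri((T,(280+205/8,145+215/8)),(S,(300+492/10,185+95/10))); print("bail",inr(p3),e)
a=cv2.imread("pics/s25.png");b=cv2.imread("pics/s26.png");d=cv2.absdiff(a,b).max(2); ys,xs=np.where(d>5); print(len(xs),list(zip(xs,ys,d[ys,xs]))[:25])
for n1,n2 in (("s22","s26"),("s23","s26")):
    A=cv2.imread(f"pics/{n1}.png",0)[185:245,300:372].astype(np.float32);B=cv2.imread(f"pics/{n2}.png",0)[185:245,300:372].astype(np.float32); print(n1,cv2.phaseCorrelate(A,B))
A=a[195:245,300:372].mean(2).astype(np.float32);B=b[195:245,300:372].mean(2).astype(np.float32);print(cv2.phaseCorrelate(A,B))
```

```text
handle end [-114.4   -1.1   83.4] [np.float64(0.0007084580925546431), np.float64(0.0007084580925546387)]
root [-40.7  -1.3  77.7] [np.float64(0.0012279692104839432), np.float64(0.0012279692104841535)]
bail [  2.1  -2.4 152.7] [np.float64(0.0019894114284941034), np.float64(0.001989411428494227)]
10 [(np.int64(344), np.int64(149), np.uint8(6)), (np.int64(359), np.int64(206), np.uint8(6)), (np.int64(363), np.int64(220), np.uint8(7)), (np.int64(320), np.int64(234), np.uint8(6)), (np.int64(321), np.int64(234), np.uint8(11)), (np.int64(322), np.int64(234), np.uint8(6)), (np.int64(320), np.int64(235), np.uint8(8)), (np.int64(321), np.int64(235), np.uint8(14)), (np.int64(322), np.int64(235), np.uint8(9)), (np.int64(321), np.int64(236), np.uint8(7))]
s22 ((0.07364822306727348, 0.14928246245603916), 0.7851275108478687)
s23 ((0.014400636818251655, -0.01519650183516319), 0.9737209637959798)
((-0.012592694910367186, 0.04363179387566518), 0.963400838640001)
```

Call:
step_arm(moves=[{"hand": 50, "travel": [0, 0, 0], "yaw": 0}, {"hand": 50, "travel": [0, 0, 0], "yaw": 0}, {"hand": 50, "travel": [0, 0, 0], "yaw": 0}, {"hand": 50, "travel": [0, 0, 0], "yaw": 0}, {"hand": 50, "travel": [0, 0, 0], "yaw": 0}, {"hand": 50, "travel": [0, 0, 0], "yaw": 0}, {"hand": 50, "travel": [0, 0, 0], "yaw": 0}, {"hand": 50, "travel": [0, 0, 0], "yaw": 0}, {"hand": 50, "travel": [0, 0, 0], "yaw": 0}, {"hand": 50, "travel": [0, 0, 0], "yaw": 0}, {"hand": 50, "travel": [0, 0, 0], "yaw": 0}, {"hand": 50, "travel": [0, 0, 0], "yaw": 0}, {"hand": 50, "travel": [0, 0, 0], "yaw": 0}, {"hand": 50, "travel": [0, 0, 0], "yaw": 0}, {"hand": 50, "travel": [0, 0, 0], "yaw": 0}, {"hand": 50, "travel": [0, 0, 0], "yaw": 0}, {"hand": 50, "travel": [0, 0, 0], "yaw": 0}, {"hand": 50, "travel": [0, 0, 0], "yaw": 0}, {"hand": 50, "travel": [0, 0, 0], "yaw": 0}, {"hand": 50, "travel": [0, 0, 0], "yaw": 0}])

```text
time: 32.75
ee_pos: [0.3963, 0.1504, 0.3327]
ee_rot: [0.0, -0.068, 0.998, 0.0]
contact_force: [0.4, 0.4, 0.0]
finger_gap: 0.05
```

Call:
step_arm(moves=[{"hand": 50, "travel": [0, 0, 0], "yaw": 0}, {"hand": 50, "travel": [0, 0, 0], "yaw": 0}, {"hand": 50, "travel": [0, 0, 0], "yaw": 0}, {"hand": 50, "travel": [0, 0, 0], "yaw": 0}, {"hand": 50, "travel": [0, 0, 0], "yaw": 0}, {"hand": 50, "travel": [0, 0, 0], "yaw": 0}, {"hand": 50, "travel": [0, 0, 0], "yaw": 0}, {"hand": 50, "travel": [0, 0, 0], "yaw": 0}, {"hand": 50, "travel": [0, 0, 0], "yaw": 0}, {"hand": 50, "travel": [0, 0, 0], "yaw": 0}, {"hand": 50, "travel": [0, 0, 0], "yaw": 0}, {"hand": 50, "travel": [0, 0, 0], "yaw": 0}, {"hand": 50, "travel": [0, 0, 0], "yaw": 0}, {"hand": 50, "travel": [0, 0, 0], "yaw": 0}, {"hand": 50, "travel": [0, 0, 0], "yaw": 0}, {"hand": 50, "travel": [0, 0, 0], "yaw": 0}, {"hand": 50, "travel": [0, 0, 0], "yaw": 0}, {"hand": 50, "travel": [0, 0, 0], "yaw": 0}, {"hand": 50, "travel": [0, 0, 0], "yaw": 0}, {"hand": 50, "travel": [0, 0, 0], "yaw": 0}])

```text
time: 34.75
ee_pos: [0.3963, 0.1504, 0.3327]
ee_rot: [0.0, -0.068, 0.998, 0.0]
contact_force: [-1.1, -0.0, 0.0]
finger_gap: 0.0495
```

Run:
```python
from h import *
a,c=shot("side","s27")
for i in range(4): r.camera("wrist")
b,c=shot("side","s28"); d=cv2.absdiff(a,b)[130:240,300:400]; print("diff",d.max(),d.mean())
t,_=shot("top","t28"); t0=cv2.imread("pics/top0.png")
for n,(x,y) in dict(capA=(325,238),capB=(193,159),fl=(429,163)).items():
    q=lambda i:i[y-18:y+18,x-18:x+18].mean(2).astype(np.float32)
    print(n,cv2.phaseCorrelate(q(t0),q(t)))
print(r.sense()['time'])
```

```text
diff 7 0.3673939393939394
capA ((0.23871347249796315, -0.1297228427847763), 0.7442206698067394)
capB ((0.10541604400876992, 0.006920555613060486), 0.949039614494936)
fl ((0.07397053155139588, -0.062312868629312845), 0.9861444131827649)
35.1
```

```bash
python3 -c "
from station import r
print(r.hand_in())"
```

```text
the job is handed in; nothing more can be done
None
```

The S-hook hangs free in the sleeve's groove and the pail hangs by its bail from the hook's lower curl. I handed the job in at about 35 s.

- **Hook:** I landed it lightly on the sleeve and slid it along at about 5 N. The contact force vanished at the groove, and the hook then seated 4.5 mm lower, which matches the groove depth.
- **Pail:** I lowered the bail into the curl in small steps until the hook carried the weight. Then I opened the fingers slowly and backed the arm off.

**Last checks**
- **Height:** the bail sits at about 153 mm (152 mm nominal), so the pail is well clear of the bench.
- **Level:** the pail's handle reads level to within about 4 degrees.
- **Stillness:** the sway shrank to a trace. The last two frames, about 0.25 s apart, differed by at most 7 grey levels, against 14 a few seconds earlier and 2 on a fixed spot of an earlier frame pair.
- **Other things on the bench:** cap_a, cap_b and the flange are unmoved within about 0.5 mm.
- **Forces:** the largest I read was about 5 N.

**Where measurements disagreed**
- **Hook height:** the side camera showed the hook about 4–7 mm lower than its nominal height in the groove. I trusted the contact heights instead.
- **Hook tilt:** before the pail went on, the hook seemed to hang about 0.1 rad off vertical. It looked much the same afterwards, but I did not measure it again.

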